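Stack the coffee-corner tins on the scale, full tin lowest

ROBOT

A 7-joint arm with a two-finger parallel gripper is mounted at the origin on the work surface. World frame = base frame: x ahead of the robot, y to its left, z up, the work surface at z = 0. Lengths are in m, angles in rad, forces in N, time in s.
With the tool pointing down it reaches from about 0.425 to 0.875 m from the base axis. Payload 8.4 kg.
Tool frame: the origin (TCP) lies at the very end of the fingers, on their centre line; the grasp point (between the pads) lies 19 mm behind it; z points along the fingers, y is the direction in which the jaws open and shut (so a half turn about z gives the same grasp; the last joint's range is limited). The gripper opens to 85 mm and grips with 20 to 120 N. Pads are 22 mm wide; open, the fingers measure 114 mm over their backs; the gripper's body (76 mm by 85 mm) begins 54 mm behind the grasp point. The pads swing forward as they close: fully open they stand 13 mm farther back than shut.
Start: joints at [1.113, 0.333, 0.04, 1.465, -0.013, 1.343, -0.059], TCP at [0.228, -0.609, 0.231] pointing down, gripper open.
Joint ranges: [-2.58, 2.58], [-0.38, 2.09], [-1.3, 1.39], [0.25, 2.4], [-1.5, 4.64], [0.08, 2.09], [-2.65, 2.65]. Speed limits (rad/s): [2.22, 2.22, 2.79, 2.79, 3.14, 3.14, 3.14].

INTERFACE

Orientations are given as a unit quaternion [x, y, z, w].
In Python, from rig import robot, eyes gives the robot as it stands.
- The arm moves only by the tool drive_tool, never from a script. Its argument "increments" is a list of rows, each an object of numbers: "claw": the finger opening in m, from 0 to 0.0854; "dx", "dy", "dz": the shift along the tool's x, y, z in m; "wx", "wy", "wz": the turn, a rotation vector about the tool's x, y, z in degrees. A call has 1 to 5 rows; each row shifts and turns the pose as measured when the row begins, along the tool's axes as they then stand; what a row does not reach is not made up. A row lasts 1/10 s, in which the tool goes at most 50 mm and 8.59 degrees, less where a joint would pass 70% of its speed; a pose out of reach is approached as far as the arm can. A call with a gripper value outside its range is refused whole. The fingers move at their own pace and stop on an object; "force" is the grip in N (left out, the last holds). Time passes only in rows, so rows that do not move let the fingers close. It gives the time, the measured TCP pose, the force and the opening at its end, in the units of the state.
- robot.state(): the state, without advancing time (a new reading comes with each control period).
- eyes.grab_frame(name): name is "side" or "top"; returns the picture (400x640x3 uint8, red, green, blue); there is no depth.
- eyes.camera_model(name): a dict with "fx", "fy", "cx", "cy" (pixels), "camera_from_world" (4x4, takes a point from world to camera coordinates). Camera axes: x right, y up, looking along -z (the intrinsics and any distortion apply to the point x, -y, -z); pixel columns grow to the right and rows downward; lengths in m; the calibration is good to about 2 mm. A picture is of the moment at which its call begins. camera_model takes no time and is no camera call.
- robot.job_done(): hands the job in, once; it reports no verdict.
The state is a dict: "t": time; "qpos": joint angles; "qvel": joint speeds; "tau": joint torques, N m; "eef_pos": TCP position; "ee_rot": TCP orientation; "force": force on the tool from outside, world axes, zero at the start; "torque": the same for the moment, N m; "grip_width": opening from 0.0 (shut) to 1.0 (fully open).
Only numpy, scipy, OpenCV 4.12 (cv2) and the standard library are available. Lean on these libraries where they do the work, as an engineer would, in place of code of your own. Each camera call takes 0.05 s, during which the arm holds its last target.

TASK

Of the two look-alike silver-grey tins one is full and one is empty: feel which is which by lifting. In the middle of the kitchen scale's white platter build a straight, centred stack from the bottom up - the full silver-grey tin, on it the blue tin, on that the small orange tin - and stand the empty silver-grey tin in the middle of the cork coaster, before, during or after the stacking. Set things down without dropping them or tipping any over, leave the cup, tamper and mug where they stand, and let go of everything.

Things in the scene. Friction and masses are not known exactly. Their poses are not given: they have to be found in the camera images.
- tin_p_mid (a point): one of two look-alike round silver-grey tins with a thin black seam below the lid and a dark grey disc on the flat lid, 62 mm diameter, 60 mm high; one of the two is full (about 500 g, within 75 g), the other empty (about 120 g, within 20 g), which can only be felt by lifting; the names and places say nothing about it. This point is its centre, 30 mm above its underside; z up when it stands
- tin_q_mid (a point): one of two look-alike round silver-grey tins with a thin black seam below the lid and a dark grey disc on the flat lid, 62 mm diameter, 60 mm high; one of the two is full (about 500 g, within 75 g), the other empty (about 120 g, within 20 g), which can only be felt by lifting; the names and places say nothing about it. This point is its centre, 30 mm above its underside; z up when it stands
- blue_tin_mid (a point): blue sugar tin with a white disc on its flat lid, round, 58 mm diameter, 50 mm high, about 300 g, within 45 g; this point is its centre, 25 mm above its underside; z up
- small_tin_mid (a point): small orange spice tin with a wooden disc on its flat lid, round, 52 mm diameter, 44 mm high, about 200 g, within 30 g; this point is its centre, 22 mm above its underside; z up
- platter_top (a point): centre of the top face of the kitchen scale's round white platter with a thin blue ring near its edge, 150 mm diameter, 6 mm thick, on a grey base 12 mm high whose small display tongue, 10 mm high and 40 mm wide, reaches 95 mm from the centre towards the robot (no reading is shown); the scale is fixed to the counter, the unloaded top is 30 mm above it; this point sinks with the platter; z up
- platter (a joint): how far the platter of the kitchen scale is pressed down, m, about 0.2 mm unloaded; it sinks straight down on a spring of 1600 N/m, that is about 3.3 mm under the full tin, 0.9 mm under the empty one and 6.3 mm under the finished stack
- coaster: round plain cork coaster, 92 mm diameter, 6 mm thick, flat, fixed to the counter; origin at the centre of its underside, on the counter; z up
- cup_mid (a point): bystander: loose white ceramic espresso cup, 60 mm across the rim, 50 mm high; centre, half-way up; leave it alone
- tamper_mid (a point): bystander: loose coffee tamper, steel foot 52 mm diameter, dark wooden knob, 58 mm high; centre, half-way up; leave it alone
- mug_mid (a point): bystander: loose grey steel mug with a handle, 72 mm diameter, 85 mm high; centre, half-way up; leave it alone
There are look-alikes about, which are no part of the job. Leave any green or turquoise look-alike of the part that bears tin_p_mid alone.

How it is judged:
On the way, in this order (a step that is already met when the one before it is completed fails the run):
1. the full silver-grey tin stands released in the middle of the kitchen scale's white platter (((horizontal distance between tin_p_mid and platter_top below 0.015 m and z of tin_p_mid in the frame of platter_top between 0.026 and 0.034 m and angle between tin_p_mid's own z axis and vertical below 0.08 rad and value of joint platter above 0.0018 m and linear speed of tin_p below 0.03 m/s and contact force between the fingers and tin_p below 0.1 N) or (horizontal distance between tin_q_mid and platter_top below 0.015 m and z of tin_q_mid in the frame of platter_top between 0.026 and 0.034 m and angle between tin_q_mid's own z axis and vertical below 0.08 rad and value of joint platter above 0.0018 m and linear speed of tin_q below 0.03 m/s and contact force between the fingers and tin_q below 0.1 N))), for 0.2 s.
2. the blue tin stands released, centred on the full tin (((horizontal distance between tin_p_mid and platter_top below 0.015 m and z of tin_p_mid in the frame of platter_top between 0.026 and 0.034 m and angle between each of tin_p_mid, blue_tin_mid's own z axis and vertical below 0.08 rad and horizontal distance between blue_tin_mid and tin_p_mid below 0.01 m and z of blue_tin_mid in the frame of tin_p_mid between 0.051 and 0.059 m and value of joint platter above 0.0033 m and linear speed of blue_tin below 0.03 m/s and contact force between the fingers and blue_tin below 0.1 N) or (horizontal distance between tin_q_mid and platter_top below 0.015 m and z of tin_q_mid in the frame of platter_top between 0.026 and 0.034 m and angle between each of tin_q_mid, blue_tin_mid's own z axis and vertical below 0.08 rad and horizontal distance between blue_tin_mid and tin_q_mid below 0.01 m and z of blue_tin_mid in the frame of tin_q_mid between 0.051 and 0.059 m and value of joint platter above 0.0033 m and linear speed of blue_tin below 0.03 m/s and contact force between the fingers and blue_tin below 0.1 N))), for 0.2 s.
3. the small orange tin stands released, centred on the blue tin (((horizontal distance between tin_p_mid and platter_top below 0.015 m and z of tin_p_mid in the frame of platter_top between 0.026 and 0.034 m and angle between each of tin_p_mid, blue_tin_mid, small_tin_mid's own z axis and vertical below 0.08 rad and horizontal distance between blue_tin_mid and tin_p_mid below 0.01 m and z of blue_tin_mid in the frame of tin_p_mid between 0.051 and 0.059 m and horizontal distance between small_tin_mid and blue_tin_mid below 0.01 m and z of small_tin_mid in the frame of blue_tin_mid between 0.043 and 0.051 m and value of joint platter above 0.0048 m and linear speed of small_tin below 0.03 m/s and contact force between the fingers and small_tin below 0.1 N) or (horizontal distance between tin_q_mid and platter_top below 0.015 m and z of tin_q_mid in the frame of platter_top between 0.026 and 0.034 m and angle between each of tin_q_mid, blue_tin_mid, small_tin_mid's own z axis and vertical below 0.08 rad and horizontal distance between blue_tin_mid and tin_q_mid below 0.01 m and z of blue_tin_mid in the frame of tin_q_mid between 0.051 and 0.059 m and horizontal distance between small_tin_mid and blue_tin_mid below 0.01 m and z of small_tin_mid in the frame of blue_tin_mid between 0.043 and 0.051 m and value of joint platter above 0.0048 m and linear speed of small_tin below 0.03 m/s and contact force between the fingers and small_tin below 0.1 N))), for 0.2 s.
At the end, for the whole second after the job is handed in: Full tin upright on the platter within 15 mm of its centre (known by the platter sinking over 4.8 mm in the end); blue tin on it and small orange tin on the blue one, each within 10 mm of centred; empty tin upright on the cork coaster within 15 mm of its centre; all released and at rest (((horizontal distance between tin_p_mid and platter_top below 0.015 m and z of tin_p_mid in the frame of platter_top between 0.026 and 0.034 m and angle between each of tin_p_mid, blue_tin_mid, tin_q_mid's own z axis and vertical below 0.08 rad and horizontal distance between blue_tin_mid and tin_p_mid below 0.01 m and z of blue_tin_mid in the frame of tin_p_mid between 0.051 and 0.059 m and horizontal distance between tin_q_mid and coaster below 0.015 m and z of tin_q_mid in the frame of coaster between 0.032 and 0.04 m) or (horizontal distance between tin_q_mid and platter_top below 0.015 m and z of tin_q_mid in the frame of platter_top between 0.026 and 0.034 m and angle between each of tin_q_mid, blue_tin_mid, tin_p_mid's own z axis and vertical below 0.08 rad and horizontal distance between blue_tin_mid and tin_q_mid below 0.01 m and z of blue_tin_mid in the frame of tin_q_mid between 0.051 and 0.059 m and horizontal distance between tin_p_mid and coaster below 0.015 m and z of tin_p_mid in the frame of coaster between 0.032 and 0.04 m)) and horizontal distance between small_tin_mid and blue_tin_mid below 0.01 m and z of small_tin_mid in the frame of blue_tin_mid between 0.043 and 0.051 m and angle between small_tin_mid's own z axis and vertical below 0.08 rad and value of joint platter above 0.0048 m and linear speed of each of tin_p, tin_q, blue_tin, small_tin below 0.03 m/s); the robot touches nothing.
It fails at once if a bystander (cup, tamper or mug) is shifted by more than 25 mm or tipped (distance of any of cup_mid, tamper_mid, mug_mid from where it was at the start of the episode above 0.025 m or angle between any of cup_mid, tamper_mid, mug_mid's own z axis and vertical above 0.5 rad).
It fails at once if a tin is tipped over (angle between any of tin_p_mid, tin_q_mid, blue_tin_mid, small_tin_mid's own z axis and vertical above 0.8 rad).
It fails at once if a tin is dropped or thrown: it moves faster than 0.7 m/s while the fingers do not hold it (a fall of about 25 mm) ((linear speed of tin_p above 0.7 m/s and contact force between the fingers and tin_p below 0.1 N) or (linear speed of tin_q above 0.7 m/s and contact force between the fingers and tin_q below 0.1 N) or (linear speed of blue_tin above 0.7 m/s and contact force between the fingers and blue_tin below 0.1 N) or (linear speed of small_tin above 0.7 m/s and contact force between the fingers and small_tin below 0.1 N)).
It also fails if it takes over 128 s, if anything falls off the work surface, if the arm or the gripper's body presses on something with over 40 N, if the wrist force passes 120 N, or if a joint passes its speed limit or range.

## Working session

There is one attempt and no reset: what is moved stays moved. The work goes in short steps, Python scripts to look and compute and a tool call to move; the robot and the scene stay as the last step left them, time stands still between calls to the robot, and variables do not carry over. Pictures are saved under pics/ and viewed, and the job is handed in when it is done.

Besides the shell and the picture viewer there is one more tool, called as a command line: name --argument value ..., lists and objects as JSON in quotes. drive_tool: Moves the arm, as the interface text tells. Its arguments: {"type":"object","properties":{"increments":{"type":"array","items":{"type":"object","properties":{"claw":{"type":"number"},"dx":{"type":"number"},"dy":{"type":"number"},"dz":{"type":"number"},"wx":{"type":"number"},"wy":{"type":"number"},"wz":{"type":"number"}}}},"force":{"type":"number"}},"required":["increments"]}

```bash
ls -la; mkdir -p pics; python3 - <<'E'
from rig import robot, eyes
import cv2, numpy as np
np.set_printoptions(precision=4,suppress=True)
s=robot.state()
for k in s: print(k,np.round(s[k],4))
for n in ("side","top"):
    im=eyes.grab_frame(n); cv2.imwrite(f"pics/{n}0.png",im[:,:,::-1])
    print(n,eyes.camera_model(n))
E
```

```text
total 12
drwxr-xr-x  3 agent agent 4096 Dec  6 17:19 .
drwxr-xr-x 23 root  root  4096 Dec  6 17:18 ..
drwxr-xr-x  2 agent agent 4096 Dec  6 17:19 pics
t 0.0
qpos [ 1.1128  0.3339  0.0398  1.4663 -0.0134  1.3433 -0.0585]
qvel [-0.0006 -0.0004 -0.0008  0.0008 -0.0002  0.0009  0.0003]
tau [  0.001  -65.8546   1.3659 -40.5543   0.0166   0.013    0.    ]
eef_pos [ 0.2281 -0.6082  0.2304]
ee_rot [ 0.9839  0.1784 -0.0002 -0.0008]
force [ 0.0352  0.524  -0.457 ]
torque [-0.0067 -0.0124  0.0244]
grip_width 0.9999
side {'fx': 461.5650175018765, 'fy': 461.5650175018765, 'cx': 319.60444866877646, 'cy': 205.63476414555694, 'camera_from_world': array([[-0.9348, -0.3548, -0.0173,  0.4288],
       [ 0.2474, -0.6854,  0.6848, -0.2463],
       [-0.2548,  0.6359,  0.7285, -0.9251],
       [ 0.    ,  0.    ,  0.    ,  1.    ]])}
top {'fx': 378.88116203485106, 'fy': 378.88116203485106, 'cx': 318.987699916505, 'cy': 203.8330587751517, 'camera_from_world': array([[-0.0194, -0.9998,  0.0089, -0.0915],
       [ 0.9927, -0.0182,  0.1196, -0.4801],
       [-0.1194,  0.0112,  0.9928, -1.0186],
       [ 0.    ,  0.    ,  0.    ,  1.    ]])}
```

View pics/side0.png

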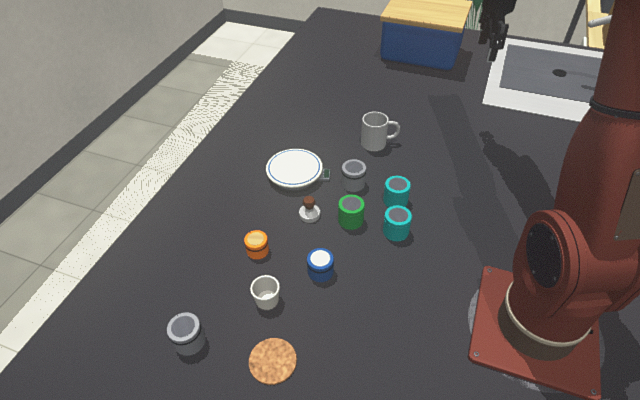

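View pics/top0.png

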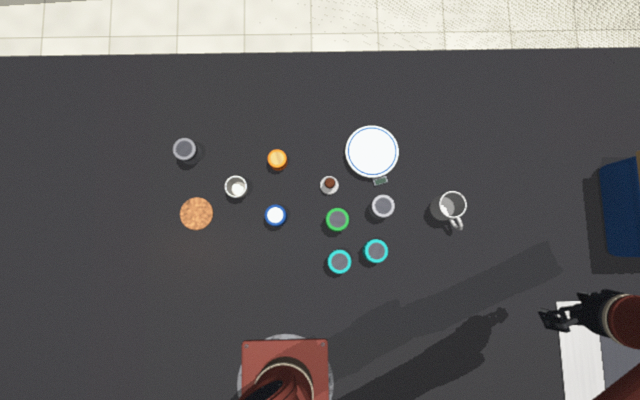

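```bash
cat > h.py <<'E'
import numpy as np, cv2
from rig import robot, eyes
np.set_printoptions(precision=4,suppress=True)
def ray(n,uv,z):
    m=eyes.camera_model(n);T=m['camera_from_world'];R,t=T[:3,:3],T[:3,3]
    d=np.array([(uv[0]-m['cx'])/m['fx'],-(uv[1]-m['cy'])/m['fy'],-1.])
    c=-R.T@t; w=R.T@d
    return c+w*(z-c[2])/w[2]
def proj(n,p):
    m=eyes.camera_model(n);T=m['camera_from_world'];q=T[:3,:3]@np.asarray(p,float)+T[:3,3]
    return np.array([m['cx']-m['fx']*q[0]/q[2], m['cy']+m['fy']*q[1]/q[2]])
def circ(n,c,r,k=72):
    a=np.linspace(0,2*np.pi,k,endpoint=False)
    return np.array([proj(n,[c[0]+r*np.cos(t),c[1]+r*np.sin(t),c[2]]) for t in a])
E
python3 - <<'E'
import cv2,numpy as np
t=cv2.imread('pics/top0.png');s=cv2.imread('pics/side0.png')
cv2.imwrite('pics/topc0.png',cv2.resize(t[120:280,160:480],None,fx=2.5,fy=2.5,interpolation=cv2.INTER_CUBIC))
cv2.imwrite('pics/sidec0.png',cv2.resize(s[110:390,150:430],None,fx=2.1,fy=2.1,interpolation=cv2.INTER_CUBIC))
E
```

```text
(no output)
```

View pics/topc0.png

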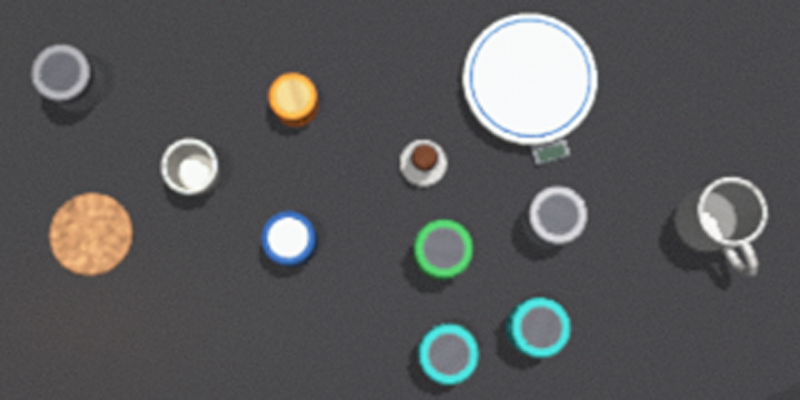

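View pics/sidec0.png

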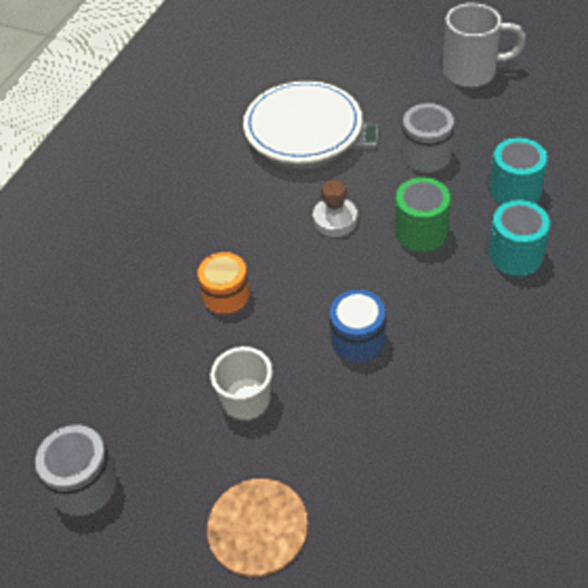

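```bash
cat >> h.py <<'E'
from scipy.ndimage import map_coordinates, gaussian_filter
from scipy.optimize import minimize
def fitcirc(n,img,c0,z,r,rng=(0.97,1.03),sgn=None):
    """max radial gradient on the projected circle; c0 xy guess; returns x,y,r,score"""
    g=gaussian_filter(img.astype(float),(0.7,0.7,0))
    def score(p):
        i=circ(n,[p[0],p[1],z],p[2]-0.0025,48);o=circ(n,[p[0],p[1],z],p[2]+0.0025,48)
        s=0
        D=[map_coordinates(g[:,:,k],[i[:,1],i[:,0]],order=1)-map_coordinates(g[:,:,k],[o[:,1],o[:,0]],order=1) for k in range(3)]
        D=np.array(D); return np.minimum(np.linalg.norm(D,axis=0),80).mean()
    best=None
    for st in (0.006,0.002,0.0007):
        base=np.array(c0 if best is None else best[1:3]); rb=r if best is None else best[3]
        for dx in range(-4,5):
            for dy in range(-4,5):
                for rr in ([r*f for f in np.linspace(rng[0],rng[1],5)]):
                    v=score([base[0]+dx*st,base[1]+dy*st,rr])
                    if best is None or v>best[0]: best=(v,base[0]+dx*st,base[1]+dy*st,rr)
    return best
E
cat > m0.py <<'E'
from h import *
im={n:cv2.imread(f'pics/{n}0.png')[:,:,::-1] for n in('top','side')}
obj={'A':((184.5,149.5),.060,.031),'B':((383,206),.060,.031),'blue':((275,215),.050,.029),'orange':((277,159),.044,.026),'platter':((372,152),.030,.075),'coaster':((196,213),.006,.046),
'cup':((236,187),.05,.03),'mug':((453,205),.085,.036),'green':((337,219),.06,.031),'tq1':((339.5,261),.06,.031),'tq2':((376,250),.06,.031)}
for k,(uv,z,r) in obj.items():
    c=ray('top',uv,z)[:2]
    for n in ('top','side'):
        b=fitcirc(n,im[n],c,z,r); print(k,n,np.array(b[1:]),'%.0f'%b[0])
print('tamper',ray('top',(329,185),.05),ray('side',(309,204),.05))
E
python3 m0.py
```

```text
Traceback (most recent call last):
  File "m0.py", line 8, in <module>
    b=fitcirc(n,im[n],c,z,r); print(k,n,np.array(b[1:]),'%.0f'%b[0])
  File "h.py", line 31, in fitcirc
    v=score([base[0]+dx*st,base[1]+dy*st,rr])
  File "h.py", line 21, in score
    i=circ(n,[p[0],p[1],z],p[2]-0.0025,48);o=circ(n,[p[0],p[1],z],p[2]+0.0025,48)
  File "h.py", line 14, in circ
    return np.array([proj(n,[c[0]+r*np.cos(t),c[1]+r*np.sin(t),c[2]]) for t in a])
                     ~~~~^^^^^^^^^^^^^^^^^^^^^^^^^^^^^^^^^^^^^^^^^^^^
  File "h.py", line 10, in proj
    m=eyes.camera_model(n);T=m['camera_from_world'];q=T[:3,:3]@np.asarray(p,float)+T[:3,3]
ValueError: time passes only in moves, steps and waits
```

```bash
sed -i 's/eyes.camera_model(n)/CM(n)/; s/^np.set_print.*/&\nimport functools\nCM=functools.lru_cache(None)(lambda n: eyes.camera_model(n))/' h.py; time python3 m0.py
```

```text
A top [0.6322 0.2629 0.031 ] 80
A side [0.6362 0.2629 0.0301] 80
B top [ 0.4656 -0.272   0.0301] 80
B side [ 0.4689 -0.2754  0.031 ] 80
blue top [0.4476 0.0189 0.0281] 80
blue side [0.4502 0.0182 0.0281] 80
orange top [0.6094 0.0132 0.0256] 80
orange side [0.6094 0.0132 0.0252] 80
platter top [ 0.6283 -0.2526  0.075 ] 80
platter side [ 0.6283 -0.2526  0.075 ] 80
coaster top [0.4622 0.2453 0.0453] 80
coaster side [0.4635 0.2433 0.0453] 80
cup top [0.528  0.1244 0.0309] 80
cup side [0.532  0.1244 0.0295] 80
mug top [ 0.4653 -0.453   0.0371] 78
mug side [ 0.4667 -0.4549  0.0371] 66
green top [ 0.4329 -0.1476  0.0301] 80
green side [ 0.4356 -0.1503  0.0305] 75
tq1 top [ 0.3218 -0.1514  0.0301] 80
tq1 side [ 0.3218 -0.1534  0.0305] 80
tq2 top [ 0.3487 -0.2488  0.0301] 80
tq2 side [ 0.3487 -0.2528  0.0315] 80
tamper [ 0.527  -0.1287  0.05  ] [ 0.5316 -0.1231  0.05  ]
real	1m4.423s
user	0m57.488s
sys	0m0.394s
```

```bash
python3 - <<'E'
s=open('h.py').read()
a=s.index('def circ'); b=s.index('from scipy.ndimage')
s=s[:a]+'''def circ(n,c,r,k=72):
    a=np.linspace(0,2*np.pi,k,endpoint=False);m=CM(n);T=m['camera_from_world']
    P=np.c_[c[0]+r*np.cos(a),c[1]+r*np.sin(a),np.full(k,c[2])]@T[:3,:3].T+T[:3,3]
    return np.c_[m['cx']-m['fx']*P[:,0]/P[:,2],m['cy']+m['fy']*P[:,1]/P[:,2]]
'''+s[b:]
s=s.replace('np.minimum(np.linalg.norm(D,axis=0),80).mean()','np.sqrt(np.linalg.norm(D,axis=0)).mean()')
open('h.py','w').write(s)
E
time python3 m0.py
```

```text
A top [0.6335 0.2649 0.031 ] 11
A side [0.6355 0.2636 0.0305] 13
B top [ 0.4676 -0.272   0.0305] 13
B side [ 0.4696 -0.2747  0.031 ] 10
blue top [0.4482 0.0189 0.0281] 10
blue side [0.4503 0.0182 0.0281] 9
orange top [0.6067 0.0145 0.026 ] 12
orange side [0.6081 0.0125 0.026 ] 11
platter top [ 0.6256 -0.2519  0.075 ] 14
platter side [ 0.6283 -0.2539  0.0761] 12
coaster top [0.4615 0.2453 0.046 ] 10
coaster side [0.4635 0.244  0.046 ] 12
cup top [0.5293 0.1264 0.0309] 13
cup side [0.5313 0.1244 0.0305] 14
mug top [ 0.4647 -0.4509  0.0371] 12
mug side [ 0.4667 -0.4549  0.0371] 9
green top [ 0.4336 -0.1476  0.0305] 10
green side [ 0.4356 -0.1503  0.0305] 9
tq1 top [ 0.3218 -0.1508  0.031 ] 12
tq1 side [ 0.3231 -0.1527  0.0305] 11
tq2 top [ 0.3474 -0.2488  0.031 ] 12
tq2 side [ 0.3494 -0.2515  0.031 ] 10
tamper [ 0.527  -0.1287  0.05  ] [ 0.5316 -0.1231  0.05  ]
real	0m18.161s
user	0m16.087s
sys	0m0.321s
```

drive_tool --increments '[{"wz":7,"claw":0.0854},{"wz":7},{"wz":6.5},{}]' --force 40

```text
invalid input at $.increments[0]: expected keys claw, dx, dy, dz, wx, wy, wz
```

drive_tool --increments '[{"dx":0,"dy":0,"dz":0,"wx":0,"wy":0,"wz":7,"claw":0.0854},{"dx":0,"dy":0,"dz":0,"wx":0,"wy":0,"wz":7,"claw":0.0854},{"dx":0,"dy":0,"dz":0,"wx":0,"wy":0,"wz":7,"claw":0.0854},{"dx":0,"dy":0,"dz":0,"wx":0,"wy":0,"wz":0,"claw":0.0854}]' --force 40

```text
t: 0.5
eef_pos: [0.2276, -0.6073, 0.2283]
ee_rot: [1.0, -0.01, -0.001, -0.002]
force: [0.3, 0.2, -0.1]
grip_width: 0.999
```

drive_tool --increments '[{"dx":0.024,"dy":-0.034,"dz":0,"wx":0,"wy":0,"wz":-1,"claw":0.0854},{"dx":0.024,"dy":-0.034,"dz":0,"wx":0,"wy":0,"wz":0,"claw":0.0854},{"dx":0.024,"dy":-0.034,"dz":0,"wx":0,"wy":0,"wz":0,"claw":0.0854},{"dx":0.024,"dy":-0.034,"dz":0,"wx":0,"wy":0,"wz":0,"claw":0.0854},{"dx":0.024,"dy":-0.034,"dz":0,"wx":0,"wy":0,"wz":0,"claw":0.0854}]'

```text
t: 1.0
eef_pos: [0.3451, -0.4365, 0.226]
ee_rot: [1.0, 0.003, -0.004, -0.002]
force: [0.6, -0.3, 0.4]
grip_width: 0.999
```

drive_tool --increments '[{"dx":0.027,"dy":-0.036,"dz":0.01,"wx":0,"wy":0,"wz":0,"claw":0.0854},{"dx":0.027,"dy":-0.036,"dz":0.015,"wx":0,"wy":0,"wz":0,"claw":0.0854},{"dx":0.027,"dy":-0.036,"dz":0.015,"wx":0,"wy":0,"wz":0,"claw":0.0854},{"dx":0.025,"dy":-0.034,"dz":0.015,"wx":0,"wy":0,"wz":0,"claw":0.0854},{"dx":0.01,"dy":-0.012,"dz":0.01,"wx":0,"wy":0,"wz":0,"claw":0.0854}]'

```text
t: 1.5
eef_pos: [0.4648, -0.2706, 0.1608]
ee_rot: [1.0, 0.016, -0.002, -0.001]
force: [-0.8, -0.2, 0.0]
grip_width: 0.999
```

drive_tool --increments '[{"dx":0,"dy":0,"dz":0,"wx":0,"wy":0,"wz":0,"claw":0.0854}]'

```text
t: 1.6
eef_pos: [0.4654, -0.2676, 0.1594]
ee_rot: [1.0, 0.02, -0.003, -0.002]
force: [0.2, -0.2, -0.1]
grip_width: 1.005
```

```bash
python3 - <<'E'
from h import *
s=robot.state();print(s['t'],s['eef_pos'],s['ee_rot'],s['force'],s['qpos'])
im=eyes.grab_frame('top');cv2.imwrite('pics/t1.png',cv2.resize(im[100:300,260:520,::-1],None,fx=3,fy=3,interpolation=cv2.INTER_CUBIC))
E
```

```text
1.6 [ 0.4654 -0.2676  0.1594] [ 0.9998  0.0199 -0.0025 -0.0021] [ 0.2431 -0.153  -0.0906] [ 0.6146  0.1715 -0.1934  1.82    0.0341  1.1598 -1.1207]
```

View pics/t1.png

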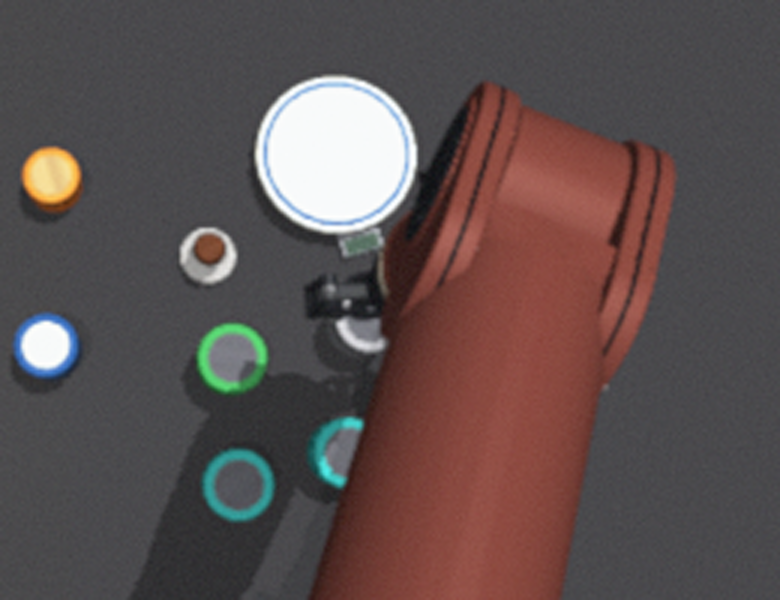

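drive_tool --increments '[{"dx":0.003,"dy":0.006,"dz":0.02,"wx":0,"wy":0,"wz":2.2,"claw":0.0854},{"dx":0,"dy":0,"dz":0.025,"wx":0,"wy":0,"wz":0,"claw":0.0854},{"dx":0,"dy":0,"dz":0.02,"wx":0,"wy":0,"wz":0,"claw":0.0854},{"dx":0,"dy":0,"dz":0,"wx":0,"wy":0,"wz":0,"claw":0.0854}]'

```text
t: 2.05
eef_pos: [0.4659, -0.2825, 0.0967]
ee_rot: [1.0, -0.001, -0.001, 0.001]
force: [-0.2, 0.1, -0.9]
grip_width: 1.002
```

drive_tool --increments '[{"dx":0.003,"dy":-0.008,"dz":0,"wx":0,"wy":0,"wz":0,"claw":0.0854},{"dx":0,"dy":0,"dz":0,"wx":0,"wy":0,"wz":0,"claw":0.0854}]'

```text
t: 2.25
eef_pos: [0.4687, -0.2765, 0.0988]
ee_rot: [1.0, -0.002, -0.0, 0.001]
force: [0.1, -0.4, 0.2]
grip_width: 0.998
```

```bash
python3 - <<'E'
from h import *
s=robot.state();print(s['t'],s['eef_pos'],s['ee_rot'],s['force'],s['qpos'])
im=eyes.grab_frame('side');cv2.imwrite('pics/s1.png',cv2.resize(im[80:280,260:500,::-1],None,fx=3,fy=3,interpolation=cv2.INTER_CUBIC))
E
```

```text
2.25 [ 0.4687 -0.2765  0.0988] [ 1.     -0.0017 -0.0004  0.0014] [ 0.1058 -0.3531  0.2071] [ 0.6116  0.2404 -0.1838  1.8722  0.054   1.0331 -1.1689]
```

View pics/s1.png

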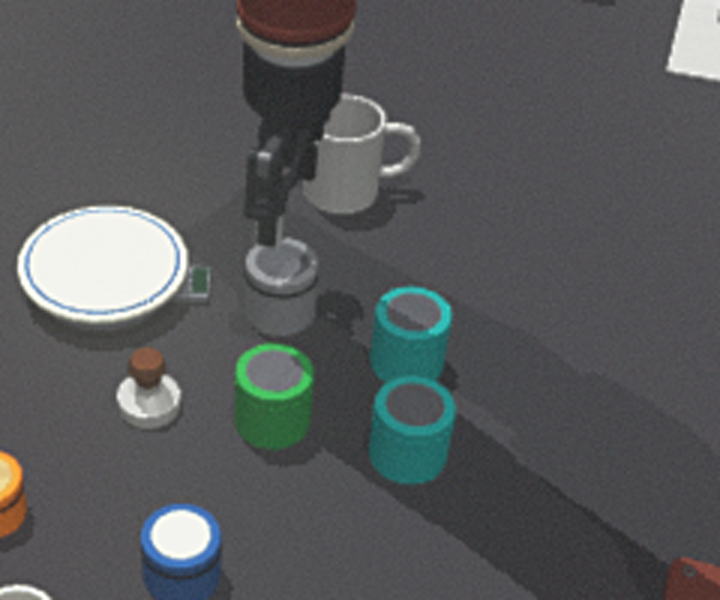

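drive_tool --increments '[{"dx":0,"dy":-0.003,"dz":0.015,"wx":0,"wy":0,"wz":0,"claw":0.0854},{"dx":0,"dy":0,"dz":0.02,"wx":0,"wy":0,"wz":0,"claw":0.0854},{"dx":0,"dy":0,"dz":0.02,"wx":0,"wy":0,"wz":0,"claw":0.0854},{"dx":0,"dy":0,"dz":0.015,"wx":0,"wy":0,"wz":0,"claw":0.0854},{"dx":0,"dy":0,"dz":0.005,"wx":0,"wy":0,"wz":0,"claw":0.0854}]'

```text
t: 2.8
eef_pos: [0.4709, -0.2756, 0.0232]
ee_rot: [1.0, -0.001, 0.003, 0.004]
force: [-0.6, 0.1, -0.5]
grip_width: 0.998
```

drive_tool --increments '[{"dx":-0.001,"dy":-0.001,"dz":0.007,"wx":0.4,"wy":-0.3,"wz":0,"claw":0.0854},{"dx":0,"dy":0,"dz":0,"wx":0,"wy":0,"wz":0,"claw":0.0854}]'

```text
t: 3.0
eef_pos: [0.4695, -0.2741, 0.0151]
ee_rot: [1.0, -0.001, -0.0, -0.0]
force: [-0.3, -0.8, 0.6]
grip_width: 1.0
```

drive_tool --increments '[{"dx":0,"dy":0,"dz":0,"wx":0,"wy":0,"wz":0,"claw":0.05},{"dx":0,"dy":0,"dz":0,"wx":0,"wy":0,"wz":0,"claw":0.05},{"dx":0,"dy":0,"dz":0,"wx":0,"wy":0,"wz":0,"claw":0.05},{"dx":0,"dy":0,"dz":0,"wx":0,"wy":0,"wz":0,"claw":0.05}]' --force 40

```text
t: 3.4
eef_pos: [0.4701, -0.2737, 0.0164]
ee_rot: [1.0, -0.001, 0.0, -0.0]
force: [0.0, -0.1, -5.3]
grip_width: 0.715
```

drive_tool --increments '[{"dx":0,"dy":0,"dz":-0.01,"wx":0,"wy":0,"wz":0,"claw":0.05},{"dx":0,"dy":0,"dz":-0.015,"wx":0,"wy":0,"wz":0,"claw":0.05},{"dx":0,"dy":0,"dz":0,"wx":0,"wy":0,"wz":0,"claw":0.05},{"dx":0,"dy":0,"dz":0,"wx":0,"wy":0,"wz":0,"claw":0.05},{"dx":0,"dy":0,"dz":0,"wx":0,"wy":0,"wz":0,"claw":0.05}]'

```text
t: 3.9
eef_pos: [0.469, -0.2737, 0.0424]
ee_rot: [1.0, -0.001, -0.0, -0.0]
force: [0.2, -0.2, -5.3]
grip_width: 0.717
```

drive_tool --increments '[{"dx":0,"dy":0,"dz":0,"wx":0,"wy":0,"wz":0,"claw":0.05}]'

```text
t: 4.0
eef_pos: [0.4687, -0.2736, 0.0419]
ee_rot: [1.0, -0.001, -0.001, -0.001]
force: [-0.6, -0.6, -4.6]
grip_width: 0.721
```

drive_tool --increments '[{"dx":0,"dy":0,"dz":0,"wx":0,"wy":0,"wz":0,"claw":0.05}]'

```text
t: 4.1
eef_pos: [0.4684, -0.2735, 0.0415]
ee_rot: [1.0, -0.001, -0.001, -0.001]
force: [-0.2, -0.7, -5.1]
grip_width: 0.717
```

drive_tool --increments '[{"dx":0,"dy":0,"dz":-0.02,"wx":0,"wy":0,"wz":0,"claw":0.05},{"dx":0.01,"dy":0,"dz":-0.02,"wx":0,"wy":0,"wz":0,"claw":0.05},{"dx":0.03,"dy":-0.005,"dz":-0.01,"wx":0,"wy":0,"wz":0,"claw":0.05},{"dx":0.03,"dy":-0.005,"dz":0,"wx":0,"wy":0,"wz":0,"claw":0.05},{"dx":0.03,"dy":-0.005,"dz":0,"wx":0,"wy":0,"wz":0,"claw":0.05}]'

```text
t: 4.6
eef_pos: [0.5654, -0.2607, 0.0902]
ee_rot: [1.0, -0.004, -0.005, -0.001]
force: [0.4, 0.6, -4.6]
grip_width: 0.714
```

drive_tool --increments '[{"dx":0.03,"dy":-0.003,"dz":0,"wx":0,"wy":0,"wz":0,"claw":0.05},{"dx":0.01,"dy":0,"dz":0,"wx":0,"wy":0,"wz":0,"claw":0.05},{"dx":0,"dy":0,"dz":0,"wx":0,"wy":0,"wz":0,"claw":0.05}]'

```text
t: 4.9
eef_pos: [0.6101, -0.2552, 0.0881]
ee_rot: [1.0, -0.003, -0.004, -0.002]
force: [-0.5, 0.6, -4.5]
grip_width: 0.717
```

```bash
python3 - <<'E'
from h import *
s=robot.state();print(s['t'],s['eef_pos'],s['ee_rot'],s['force'],s['qpos'],s['grip_width'])
im=eyes.grab_frame('side');cv2.imwrite('pics/s2.png',cv2.resize(im[50:250,220:460,::-1],None,fx=3,fy=3,interpolation=cv2.INTER_CUBIC))
E
```

```text
4.9 [ 0.6101 -0.2552  0.0881] [ 1.     -0.0026 -0.0044 -0.0022] [-0.5479  0.5565 -4.4663] [ 0.4796  0.4753 -0.1983  1.5747  0.0988  1.1113 -1.318 ] 0.7169862544951888
```

View pics/s2.png

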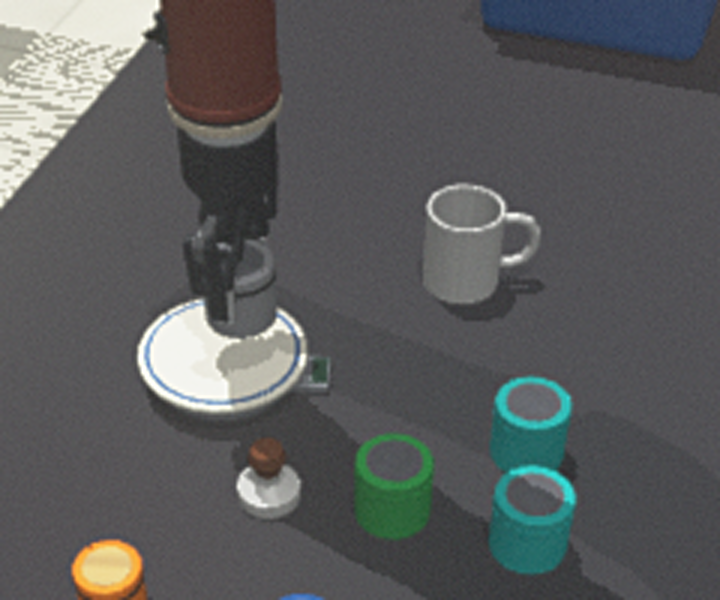

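drive_tool --increments '[{"dx":0.013,"dy":-0.002,"dz":0,"wx":-0.3,"wy":0.5,"wz":-0.3,"claw":0.05},{"dx":0,"dy":0,"dz":0.008,"wx":0,"wy":0,"wz":0,"claw":0.05},{"dx":0,"dy":0,"dz":0.01,"wx":0,"wy":0,"wz":0,"claw":0.05},{"dx":0,"dy":0,"dz":0.005,"wx":0,"wy":0,"wz":0,"claw":0.05},{"dx":0,"dy":0,"dz":0,"wx":0,"wy":0,"wz":0,"claw":0.05}]'

```text
t: 5.45
eef_pos: [0.6188, -0.2549, 0.0617]
ee_rot: [1.0, -0.001, -0.002, 0.001]
force: [-0.1, 0.4, -5.5]
grip_width: 0.719
```

drive_tool --increments '[{"dx":0.009,"dy":-0.002,"dz":0,"wx":0,"wy":0,"wz":0,"claw":0.05},{"dx":0,"dy":0,"dz":0.004,"wx":0,"wy":0.1,"wz":0,"claw":0.05},{"dx":0,"dy":0,"dz":0.004,"wx":0,"wy":0,"wz":0,"claw":0.05},{"dx":0,"dy":0,"dz":0,"wx":0,"wy":0,"wz":0,"claw":0.05}]'

```text
t: 5.85
eef_pos: [0.6284, -0.2531, 0.0532]
ee_rot: [1.0, -0.002, -0.001, 0.001]
force: [-0.6, -0.3, -5.4]
grip_width: 0.718
```

drive_tool --increments '[{"dx":0,"dy":0,"dz":0.003,"wx":0,"wy":0,"wz":0,"claw":0.05},{"dx":0,"dy":0,"dz":0.002,"wx":0,"wy":0,"wz":0,"claw":0.05},{"dx":0,"dy":0,"dz":0.002,"wx":0,"wy":0,"wz":0,"claw":0.05},{"dx":0,"dy":0,"dz":0,"wx":0,"wy":0,"wz":0,"claw":0.05}]'

```text
t: 6.25
eef_pos: [0.6284, -0.2533, 0.0459]
ee_rot: [1.0, -0.002, -0.001, 0.001]
force: [0.0, 0.7, -4.3]
grip_width: 0.714
```

drive_tool --increments '[{"dx":0,"dy":0,"dz":0.002,"wx":0,"wy":0,"wz":0,"claw":0.05},{"dx":0,"dy":0,"dz":0.001,"wx":0,"wy":0,"wz":0,"claw":0.05},{"dx":0,"dy":0,"dz":0,"wx":0,"wy":0,"wz":0,"claw":0.05}]'

```text
t: 6.55
eef_pos: [0.6287, -0.2534, 0.0437]
ee_rot: [1.0, -0.002, -0.0, 0.001]
force: [-1.5, 1.1, -1.2]
grip_width: 0.714
```

drive_tool --increments '[{"dx":0,"dy":0,"dz":0.001,"wx":0,"wy":0,"wz":0,"claw":0.05},{"dx":0,"dy":0,"dz":0,"wx":0,"wy":0,"wz":0,"claw":0.066},{"dx":0,"dy":0,"dz":0,"wx":0,"wy":0,"wz":0,"claw":0.08},{"dx":0,"dy":0,"dz":0,"wx":0,"wy":0,"wz":0,"claw":0.0854},{"dx":0,"dy":0,"dz":0,"wx":0,"wy":0,"wz":0,"claw":0.0854}]'

```text
t: 7.05
eef_pos: [0.6305, -0.2541, 0.0447]
ee_rot: [1.0, -0.002, 0.002, 0.002]
force: [0.1, -0.2, -0.4]
grip_width: 0.999
```

drive_tool --increments '[{"dx":0,"dy":0,"dz":-0.01,"wx":0,"wy":0,"wz":0,"claw":0.0854},{"dx":0,"dy":0,"dz":-0.03,"wx":0,"wy":0,"wz":0,"claw":0.0854},{"dx":0,"dy":0,"dz":-0.04,"wx":0,"wy":0,"wz":0,"claw":0.0854},{"dx":0,"dy":-0.01,"dz":-0.04,"wx":0,"wy":0,"wz":0,"claw":0.0854},{"dx":-0.02,"dy":-0.03,"dz":-0.02,"wx":0,"wy":0,"wz":0,"claw":0.0854}]'

```text
t: 7.55
eef_pos: [0.6088, -0.2165, 0.1878]
ee_rot: [1.0, -0.004, -0.001, 0.001]
force: [0.9, 0.2, 0.3]
grip_width: 1.0
```

drive_tool --increments '[{"dx":-0.02,"dy":-0.04,"dz":0,"wx":0,"wy":0,"wz":0,"claw":0.0854},{"dx":-0.03,"dy":-0.04,"dz":0.01,"wx":0,"wy":0,"wz":0,"claw":0.0854},{"dx":-0.03,"dy":-0.04,"dz":0.01,"wx":0,"wy":0,"wz":0,"claw":0.0854},{"dx":-0.03,"dy":-0.04,"dz":0.01,"wx":0,"wy":0,"wz":0,"claw":0.0854},{"dx":-0.02,"dy":-0.03,"dz":0.01,"wx":0,"wy":0,"wz":0,"claw":0.0854}]'

```text
t: 8.05
eef_pos: [0.4825, -0.0227, 0.1565]
ee_rot: [1.0, -0.006, 0.008, 0.004]
force: [0.2, 0.9, 1.1]
grip_width: 0.997
```

drive_tool --increments '[{"dx":-0.01,"dy":-0.02,"dz":0,"wx":0,"wy":0,"wz":0,"claw":0.0854},{"dx":0,"dy":0,"dz":0,"wx":0,"wy":0,"wz":0,"claw":0.0854}]'

```text
t: 8.25
eef_pos: [0.4694, 0.0026, 0.1569]
ee_rot: [1.0, -0.002, 0.008, 0.004]
force: [0.0, -0.6, -0.1]
grip_width: 0.995
```

```bash
cat > look.py <<'E'
from h import *
import sys
k=sys.argv[1]
s=robot.state();print(s['t'],s['eef_pos'],s['ee_rot'],s['force'],s['qpos'],s['grip_width'])
im={}
for n in('top','side'):
    im[n]=eyes.grab_frame(n); cv2.imwrite(f'pics/{n}{k}.png',im[n][:,:,::-1])
for a in sys.argv[2:]:
    x,y,z,r=map(float,a.split(','))
    for n in im:
        b=fitcirc(n,im[n],(x,y),z,r); print(a,n,np.array(b[1:]),'%.1f'%b[0])
a=cv2.resize(im['side'][100:370,150:430,::-1],(560,540)); 
cv2.imwrite(f'pics/v{k}.png',a)
E
python3 look.py 3 .627,-.253,.0867,.031 .4493,.0186,.05,.029
```

```text
8.25 [0.4694 0.0026 0.1569] [ 1.     -0.0023  0.0085  0.0043] [ 0.0498 -0.5985 -0.118 ] [ 0.2645  0.0305 -0.3764  1.9814  0.0241  1.1161 -1.6974] 0.995216804250356
.627,-.253,.0867,.031 top [ 0.615  -0.2463  0.0319] 10.0
.627,-.253,.0867,.031 side [ 0.6217 -0.239   0.0301] 5.0
.4493,.0186,.05,.029 top [ 0.476  -0.0114  0.0281] 3.8
.4493,.0186,.05,.029 side [0.4486 0.0213 0.0281] 8.9
```

View pics/v3.png

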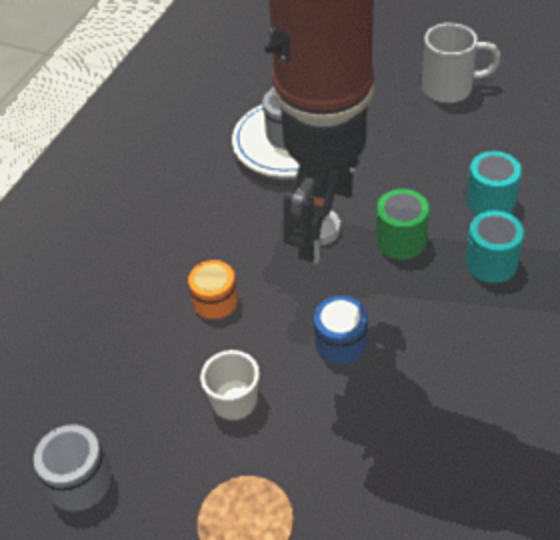

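View pics/top3.png

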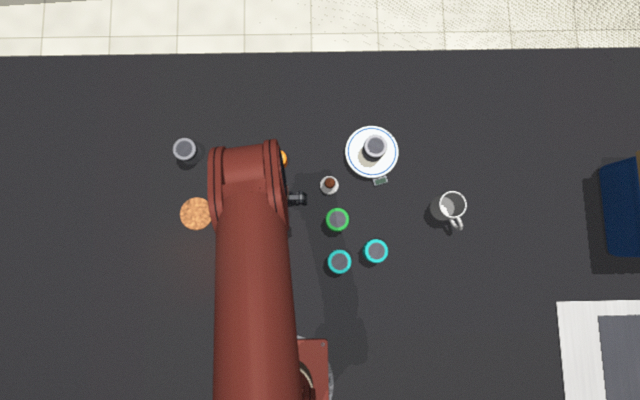

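```bash
python3 - <<'E'
from h import *
t=cv2.imread('pics/top3.png')
print(proj('top',[.627,-.253,.0867]),proj('top',[.629,-.254,.0867]),ray('top',(375,147),.0867))
o=cv2.resize(t[115:190,330:415],None,fx=7,fy=7,interpolation=cv2.INTER_CUBIC)
for c,r,col in(([.627,-.253,.0867],.031,(0,0,255)),([.627,-.253,.0267],.075,(0,255,0))):
    p=(circ('top',c,r)-[330,115]+.5)*7
    cv2.polylines(o,[p.astype(int)],True,col,1)
cv2.imwrite('pics/o3.png',o)
E
```

```text
[375.2477 144.8495] [375.5941 144.1129] [ 0.6211 -0.2521  0.0867]
```

View pics/o3.png

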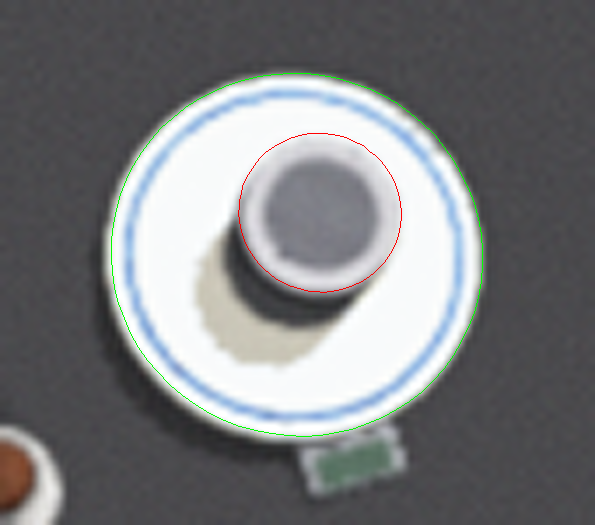

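drive_tool --increments '[{"dx":-0.018,"dy":-0.014,"dz":0.01,"wx":0.5,"wy":-0.9,"wz":-0.2,"claw":0.0854},{"dx":0,"dy":0,"dz":0.02,"wx":0,"wy":0,"wz":0,"claw":0.0854},{"dx":0,"dy":0,"dz":0.02,"wx":0,"wy":0,"wz":0,"claw":0.0854},{"dx":0,"dy":0,"dz":0,"wx":0,"wy":0,"wz":0,"claw":0.0854}]'

```text
t: 8.75
eef_pos: [0.4568, 0.0096, 0.1079]
ee_rot: [1.0, -0.005, 0.003, 0.0]
force: [-0.8, -0.4, -0.4]
grip_width: 1.002
```

drive_tool --increments '[{"dx":-0.007,"dy":-0.009,"dz":0,"wx":0,"wy":-0.3,"wz":-0.5,"claw":0.0854},{"dx":0,"dy":0,"dz":0,"wx":0,"wy":0,"wz":0,"claw":0.0854}]'

```text
t: 8.95
eef_pos: [0.4506, 0.018, 0.1091]
ee_rot: [1.0, -0.002, 0.001, 0.0]
force: [-0.4, 0.1, 0.0]
grip_width: 0.995
```

drive_tool --increments '[{"dx":0,"dy":0,"dz":0.01,"wx":0,"wy":0,"wz":0,"claw":0.0854},{"dx":0,"dy":0,"dz":0.01,"wx":0,"wy":0,"wz":0,"claw":0.0854},{"dx":0,"dy":0,"dz":0,"wx":0,"wy":0,"wz":0,"claw":0.0854}]'

```text
t: 9.25
eef_pos: [0.4522, 0.0177, 0.0895]
ee_rot: [1.0, -0.002, 0.003, 0.0]
force: [-0.2, -0.0, -0.3]
grip_width: 0.998
```

drive_tool --increments '[{"dx":-0.003,"dy":-0.001,"dz":0.015,"wx":0,"wy":-0.3,"wz":0,"claw":0.0854},{"dx":0,"dy":0,"dz":0.02,"wx":0,"wy":0,"wz":0,"claw":0.0854},{"dx":0,"dy":0,"dz":0.02,"wx":0,"wy":0,"wz":0,"claw":0.0854},{"dx":-0.002,"dy":0,"dz":0.012,"wx":0,"wy":-0.3,"wz":0,"claw":0.0854},{"dx":0,"dy":0,"dz":0,"wx":0,"wy":0,"wz":0,"claw":0.0854}]'

```text
t: 9.75
eef_pos: [0.4463, 0.0188, 0.0177]
ee_rot: [1.0, -0.002, -0.003, 0.0]
force: [-0.3, -0.2, 0.2]
grip_width: 1.002
```

drive_tool --increments '[{"dx":0.003,"dy":0,"dz":0.006,"wx":0,"wy":0.3,"wz":0,"claw":0.0854},{"dx":0,"dy":0,"dz":0,"wx":0,"wy":0,"wz":0,"claw":0.0854}]'

```text
t: 9.95
eef_pos: [0.4496, 0.0189, 0.0115]
ee_rot: [1.0, -0.002, -0.001, 0.0]
force: [0.1, 0.3, 0.1]
grip_width: 1.001
```

drive_tool --increments '[{"dx":0,"dy":0,"dz":0,"wx":0,"wy":0,"wz":0,"claw":0.046},{"dx":0,"dy":0,"dz":0,"wx":0,"wy":0,"wz":0,"claw":0.046},{"dx":0,"dy":0,"dz":0,"wx":0,"wy":0,"wz":0,"claw":0.046},{"dx":0,"dy":0,"dz":0,"wx":0,"wy":0,"wz":0,"claw":0.046}]'

```text
t: 10.35
eef_pos: [0.4508, 0.0189, 0.013]
ee_rot: [1.0, -0.002, 0.001, 0.0]
force: [-0.3, -0.9, -2.3]
grip_width: 0.669
```

drive_tool --increments '[{"dx":0,"dy":0,"dz":-0.01,"wx":0,"wy":0,"wz":0,"claw":0.046},{"dx":0,"dy":0,"dz":-0.03,"wx":0,"wy":0,"wz":0,"claw":0.046},{"dx":0,"dy":0,"dz":-0.035,"wx":0,"wy":0,"wz":0,"claw":0.046},{"dx":0,"dy":0,"dz":-0.035,"wx":0,"wy":0,"wz":0,"claw":0.046},{"dx":0.01,"dy":0.01,"dz":-0.025,"wx":0,"wy":0,"wz":0,"claw":0.046}]'

```text
t: 10.85
eef_pos: [0.4562, 0.0101, 0.1514]
ee_rot: [1.0, -0.001, -0.004, -0.0]
force: [1.1, 0.2, -2.5]
grip_width: 0.667
```

drive_tool --increments '[{"dx":0.02,"dy":0.025,"dz":-0.01,"wx":0,"wy":0,"wz":0,"claw":0.046},{"dx":0.023,"dy":0.035,"dz":0,"wx":0,"wy":0,"wz":0,"claw":0.046},{"dx":0.023,"dy":0.037,"dz":0,"wx":0,"wy":0,"wz":0,"claw":0.046},{"dx":0.023,"dy":0.037,"dz":0,"wx":0,"wy":0,"wz":0,"claw":0.046},{"dx":0.02,"dy":0.035,"dz":0,"wx":0,"wy":0,"wz":0,"claw":0.046}]'

```text
t: 11.35
eef_pos: [0.5707, -0.1595, 0.1721]
ee_rot: [1.0, 0.004, 0.002, 0.0]
force: [0.5, 0.3, -1.6]
grip_width: 0.664
```

drive_tool --increments '[{"dx":0.02,"dy":0.033,"dz":0,"wx":0,"wy":0,"wz":0,"claw":0.046},{"dx":0.018,"dy":0.03,"dz":0,"wx":0,"wy":0,"wz":0,"claw":0.046},{"dx":0.01,"dy":0.018,"dz":0.005,"wx":0,"wy":0,"wz":0,"claw":0.046},{"dx":0,"dy":0,"dz":0,"wx":0,"wy":0,"wz":0,"claw":0.046},{"dx":0,"dy":0,"dz":0,"wx":0,"wy":0,"wz":0,"claw":0.046}]'

```text
t: 11.85
eef_pos: [0.6205, -0.2503, 0.1689]
ee_rot: [1.0, 0.001, 0.002, 0.001]
force: [0.2, 0.7, -1.7]
grip_width: 0.669
```

drive_tool --increments '[{"dx":0.008,"dy":0.003,"dz":0.01,"wx":0.1,"wy":-0.2,"wz":0,"claw":0.046},{"dx":0,"dy":0,"dz":0.015,"wx":0,"wy":0,"wz":0,"claw":0.046},{"dx":0,"dy":0,"dz":0.01,"wx":0,"wy":0,"wz":0,"claw":0.046},{"dx":0,"dy":0,"dz":0,"wx":0,"wy":0,"wz":0,"claw":0.046}]'

```text
t: 12.25
eef_pos: [0.6285, -0.2498, 0.1314]
ee_rot: [1.0, 0.003, -0.0, -0.001]
force: [-1.1, -0.0, -3.2]
grip_width: 0.667
```

```bash
python3 - <<'E'
from h import *
s=robot.state();print(s['t'],s['eef_pos'],s['ee_rot'],s['force'],s['grip_width'])
im=eyes.grab_frame('side');
e=s['eef_pos'];z=e[2]-.0125
o=cv2.resize(im[80:240,220:400,::-1],None,fx=4,fy=4,interpolation=cv2.INTER_CUBIC)
for c,r,col in(([.6275,-.2533,.0867],.031,(0,0,255)),([.6275,-.2533,.0267],.031,(0,0,255)),([e[0]-.0015,e[1],z],.029,(0,255,0)),([e[0]-.0015,e[1],z+.05],.029,(0,255,0))):
    p=(circ('side',c,r)-[220,80]+.5)*4
    cv2.polylines(o,[p.astype(int)],True,col,1)
cv2.imwrite('pics/o4.png',o)
E
```

```text
12.25 [ 0.6285 -0.2498  0.1314] [ 1.      0.0026 -0.0002 -0.0011] [-1.0643 -0.0187 -3.219 ] 0.6672676169430246
```

View pics/o4.png

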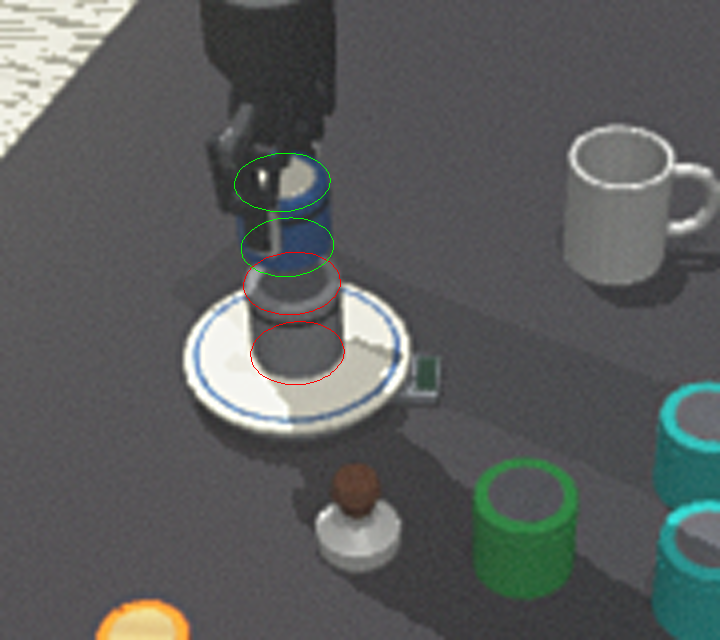

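drive_tool --increments '[{"dx":0,"dy":0.004,"dz":0.008,"wx":-0.1,"wy":0,"wz":0.3,"claw":0.046},{"dx":0,"dy":0,"dz":0.008,"wx":0,"wy":0,"wz":0,"claw":0.046},{"dx":0,"dy":0,"dz":0.004,"wx":0,"wy":0,"wz":0,"claw":0.046},{"dx":0,"dy":0,"dz":0,"wx":0,"wy":0,"wz":0,"claw":0.046}]'

```text
t: 12.7
eef_pos: [0.6288, -0.2538, 0.1111]
ee_rot: [1.0, 0.0, 0.0, 0.0]
force: [-0.2, -0.8, -1.6]
grip_width: 0.667
```

drive_tool --increments '[{"dx":0,"dy":0,"dz":0.004,"wx":0,"wy":0,"wz":0,"claw":0.046},{"dx":0,"dy":0,"dz":0.003,"wx":0,"wy":0,"wz":0,"claw":0.046},{"dx":0,"dy":0,"dz":0.002,"wx":0,"wy":0,"wz":0,"claw":0.046},{"dx":0,"dy":0,"dz":0.001,"wx":0,"wy":0,"wz":0,"claw":0.046},{"dx":0,"dy":0,"dz":0,"wx":0,"wy":0,"wz":0,"claw":0.046}]'

```text
t: 13.2
eef_pos: [0.6292, -0.254, 0.1009]
ee_rot: [1.0, 0.0, 0.001, 0.0]
force: [0.7, -0.2, -2.0]
grip_width: 0.669
```

drive_tool --increments '[{"dx":0,"dy":0,"dz":0.002,"wx":0,"wy":0,"wz":0,"claw":0.046},{"dx":0,"dy":0,"dz":0.001,"wx":0,"wy":0,"wz":0,"claw":0.046},{"dx":0,"dy":0,"dz":0,"wx":0,"wy":0,"wz":0,"claw":0.046}]'

```text
t: 13.5
eef_pos: [0.6296, -0.2541, 0.0984]
ee_rot: [1.0, 0.0, 0.001, 0.0]
force: [-0.8, 0.3, -0.2]
grip_width: 0.667
```

drive_tool --increments '[{"dx":0,"dy":0,"dz":0.0005,"wx":0,"wy":0,"wz":0,"claw":0.046},{"dx":0,"dy":0,"dz":0,"wx":0,"wy":0,"wz":0,"claw":0.046}]'

```text
t: 13.7
eef_pos: [0.6296, -0.2541, 0.0982]
ee_rot: [1.0, 0.0, 0.001, 0.0]
force: [-0.9, 0.4, 0.1]
grip_width: 0.666
```

Load is transferred; release.

drive_tool --increments '[{"dx":0,"dy":0,"dz":0,"wx":0,"wy":0,"wz":0,"claw":0.062},{"dx":0,"dy":0,"dz":0,"wx":0,"wy":0,"wz":0,"claw":0.075},{"dx":0,"dy":0,"dz":0,"wx":0,"wy":0,"wz":0,"claw":0.0854},{"dx":0,"dy":0,"dz":0,"wx":0,"wy":0,"wz":0,"claw":0.0854}]'

```text
t: 14.1
eef_pos: [0.6305, -0.2544, 0.0991]
ee_rot: [1.0, 0.0, 0.003, 0.001]
force: [0.3, 1.1, -0.1]
grip_width: 0.997
```

drive_tool --increments '[{"dx":0,"dy":0,"dz":-0.01,"wx":0,"wy":0,"wz":0,"claw":0.0854},{"dx":0,"dy":0,"dz":-0.03,"wx":0,"wy":0,"wz":0,"claw":0.0854},{"dx":0,"dy":0,"dz":-0.04,"wx":0,"wy":0,"wz":0,"claw":0.0854},{"dx":0,"dy":-0.01,"dz":-0.02,"wx":0,"wy":0,"wz":0,"claw":0.0854},{"dx":0,"dy":-0.03,"dz":-0.005,"wx":0,"wy":0,"wz":0,"claw":0.0854}]'

```text
t: 14.6
eef_pos: [0.6282, -0.2186, 0.209]
ee_rot: [1.0, -0.003, 0.001, 0.002]
force: [0.6, -0.0, -0.5]
grip_width: 1.001
```

drive_tool --increments '[{"dx":-0.003,"dy":-0.04,"dz":0.01,"wx":0,"wy":0,"wz":0,"claw":0.0854},{"dx":-0.004,"dy":-0.045,"dz":0.02,"wx":0,"wy":0,"wz":0,"claw":0.0854},{"dx":-0.004,"dy":-0.045,"dz":0.02,"wx":0,"wy":0,"wz":0,"claw":0.0854},{"dx":-0.004,"dy":-0.045,"dz":0.02,"wx":0,"wy":0,"wz":0,"claw":0.0854},{"dx":-0.003,"dy":-0.03,"dz":0.01,"wx":0,"wy":0,"wz":0,"claw":0.0854}]'

```text
t: 15.1
eef_pos: [0.6158, -0.0095, 0.1356]
ee_rot: [1.0, -0.006, 0.009, 0.003]
force: [-0.4, -0.6, -0.5]
grip_width: 1.003
```

drive_tool --increments '[{"dx":0,"dy":0,"dz":0,"wx":0,"wy":0,"wz":0,"claw":0.0854},{"dx":0,"dy":0,"dz":0,"wx":0,"wy":0,"wz":0,"claw":0.0854}]'

```text
t: 15.3
eef_pos: [0.6148, -0.0029, 0.1357]
ee_rot: [1.0, -0.002, 0.008, 0.002]
force: [-0.1, -0.6, -0.2]
grip_width: 0.997
```

```bash
cat > ov.py <<'E'
from h import *
import sys
# usage: name circles x,y,z,r ...
k=sys.argv[1]; cs=[list(map(float,a.split(','))) for a in sys.argv[2:]]
s=robot.state();print(s['t'],s['eef_pos'],s['ee_rot'],s['force'],s['qpos'],s['grip_width'])
W=[]
for n in('top','side'):
    im=eyes.grab_frame(n)[:,:,::-1]; cv2.imwrite(f'pics/{n}{k}.png',im)
    c=proj(n,cs[0][:3]).astype(int); x0,y0=c[0]-50,c[1]-55
    o=cv2.resize(im[y0:y0+110,x0:x0+100],None,fx=4,fy=4,interpolation=cv2.INTER_CUBIC)
    o=np.ascontiguousarray(o); raw=o.copy()
    for i,q in enumerate(cs):
        p=(circ(n,q[:3],q[3])-[x0,y0]+.5)*4
        cv2.polylines(o,[p.astype(int)],True,[(0,0,255),(0,255,0),(255,0,255)][i%3],1)
    W.append(o)
cv2.imwrite(f'pics/ov{k}.png',np.hstack(W))
E
python3 ov.py 5 .6275,-.2533,.135,.029 .6275,-.2533,.085,.031
```

```text
15.3 [ 0.6148 -0.0029  0.1357] [ 1.     -0.0017  0.0084  0.0024] [-0.0796 -0.5629 -0.1841] [ 0.1805  0.3365 -0.3077  1.6734  0.118   1.1328 -1.7338] 0.9967487474301878
```

View pics/ov5.png

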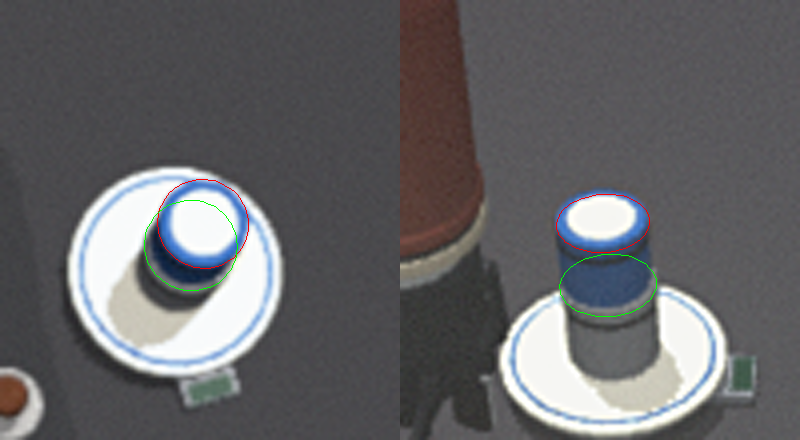

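drive_tool --increments '[{"dx":-0.006,"dy":-0.015,"dz":0.01,"wx":0.3,"wy":-0.9,"wz":-0.2,"claw":0.0854},{"dx":0,"dy":0,"dz":0.02,"wx":0,"wy":0,"wz":0,"claw":0.0854},{"dx":0,"dy":0,"dz":0.01,"wx":0,"wy":0,"wz":0,"claw":0.0854},{"dx":0,"dy":0,"dz":0,"wx":0,"wy":0,"wz":0,"claw":0.0854}]'

```text
t: 15.8
eef_pos: [0.61, 0.0092, 0.0951]
ee_rot: [1.0, -0.004, 0.001, -0.0]
force: [0.3, 0.2, -0.4]
grip_width: 1.001
```

drive_tool --increments '[{"dx":-0.002,"dy":-0.004,"dz":0,"wx":0,"wy":0,"wz":-0.4,"claw":0.0854},{"dx":0,"dy":0,"dz":0.01,"wx":0,"wy":0,"wz":0,"claw":0.0854},{"dx":0,"dy":0,"dz":0.015,"wx":0,"wy":0,"wz":0,"claw":0.0854},{"dx":0,"dy":0,"dz":0.005,"wx":0,"wy":0,"wz":0,"claw":0.0854},{"dx":0,"dy":0,"dz":0,"wx":0,"wy":0,"wz":0,"claw":0.0854}]'

```text
t: 16.3
eef_pos: [0.6084, 0.0131, 0.0635]
ee_rot: [1.0, -0.001, 0.001, -0.0]
force: [-0.1, 0.3, 0.1]
grip_width: 0.997
```

drive_tool --increments '[{"dx":-0.001,"dy":0,"dz":0.015,"wx":0,"wy":-0.1,"wz":0,"claw":0.0854},{"dx":0,"dy":0,"dz":0.018,"wx":0,"wy":0,"wz":0,"claw":0.0854},{"dx":0,"dy":0,"dz":0.012,"wx":0,"wy":0,"wz":0,"claw":0.0854},{"dx":0,"dy":0,"dz":0.005,"wx":0,"wy":0,"wz":0,"claw":0.0854},{"dx":0,"dy":0,"dz":0,"wx":0,"wy":0,"wz":0,"claw":0.0854}]'

```text
t: 16.8
eef_pos: [0.6073, 0.0129, 0.0096]
ee_rot: [1.0, -0.001, 0.0, -0.0]
force: [-0.2, 0.0, -1.1]
grip_width: 0.998
```

drive_tool --increments '[{"dx":0,"dy":0,"dz":0.001,"wx":0,"wy":0,"wz":0,"claw":0.04},{"dx":0,"dy":0,"dz":0,"wx":0,"wy":0,"wz":0,"claw":0.04},{"dx":0,"dy":0,"dz":0,"wx":0,"wy":0,"wz":0,"claw":0.04},{"dx":0,"dy":0,"dz":0,"wx":0,"wy":0,"wz":0,"claw":0.04},{"dx":0,"dy":0,"dz":0,"wx":0,"wy":0,"wz":0,"claw":0.04}]'

```text
t: 17.3
eef_pos: [0.6083, 0.0131, 0.0102]
ee_rot: [1.0, -0.001, 0.001, -0.0]
force: [-0.7, 0.3, -2.0]
grip_width: 0.596
```

drive_tool --increments '[{"dx":0,"dy":0,"dz":-0.01,"wx":0,"wy":0,"wz":0,"claw":0.04},{"dx":0,"dy":0,"dz":-0.035,"wx":0,"wy":0,"wz":0,"claw":0.04},{"dx":0,"dy":0,"dz":-0.04,"wx":0,"wy":0,"wz":0,"claw":0.04},{"dx":0,"dy":0,"dz":-0.04,"wx":0,"wy":0,"wz":0,"claw":0.04},{"dx":0,"dy":0.01,"dz":-0.04,"wx":0,"wy":0,"wz":0,"claw":0.04}]'

```text
t: 17.8
eef_pos: [0.6032, 0.0042, 0.1763]
ee_rot: [1.0, 0.001, -0.005, -0.001]
force: [1.6, -0.3, -1.4]
grip_width: 0.601
```

drive_tool --increments '[{"dx":0.002,"dy":0.025,"dz":-0.025,"wx":0,"wy":0,"wz":0,"claw":0.04},{"dx":0.003,"dy":0.035,"dz":0,"wx":0,"wy":0,"wz":0,"claw":0.04},{"dx":0.003,"dy":0.035,"dz":0,"wx":0,"wy":0,"wz":0,"claw":0.04},{"dx":0.003,"dy":0.035,"dz":0,"wx":0,"wy":0,"wz":0,"claw":0.04},{"dx":0.003,"dy":0.03,"dz":0,"wx":0,"wy":0,"wz":0,"claw":0.04}]'

```text
t: 18.3
eef_pos: [0.6217, -0.155, 0.216]
ee_rot: [1.0, 0.005, 0.003, -0.001]
force: [0.3, -0.9, -1.4]
grip_width: 0.599
```

Remaining about dx 0.007, dy 0.098.

drive_tool --increments '[{"dx":0.002,"dy":0.032,"dz":0,"wx":0,"wy":0,"wz":0,"claw":0.04},{"dx":0.002,"dy":0.03,"dz":0,"wx":0,"wy":0,"wz":0,"claw":0.04},{"dx":0.001,"dy":0.018,"dz":0.005,"wx":0,"wy":0,"wz":0,"claw":0.04},{"dx":0,"dy":0,"dz":0,"wx":0,"wy":0,"wz":0,"claw":0.04},{"dx":0,"dy":0,"dz":0,"wx":0,"wy":0,"wz":0,"claw":0.04}]'

```text
t: 18.8
eef_pos: [0.6261, -0.243, 0.2128]
ee_rot: [1.0, 0.002, 0.004, -0.0]
force: [-0.0, 0.1, -1.4]
grip_width: 0.6
```

drive_tool --increments '[{"dx":0.003,"dy":0.01,"dz":0,"wx":0,"wy":-0.4,"wz":0.2,"claw":0.04},{"dx":0,"dy":0,"dz":0.01,"wx":0,"wy":0,"wz":0,"claw":0.04},{"dx":0,"dy":0,"dz":0.015,"wx":0,"wy":0,"wz":0,"claw":0.04},{"dx":0,"dy":0,"dz":0.01,"wx":0,"wy":0,"wz":0,"claw":0.04},{"dx":0,"dy":0,"dz":0,"wx":0,"wy":0,"wz":0,"claw":0.04}]'

```text
t: 19.3
eef_pos: [0.6301, -0.2481, 0.1742]
ee_rot: [1.0, 0.004, -0.0, -0.002]
force: [-1.1, -0.0, -2.6]
grip_width: 0.598
```

```bash
python3 ov.py 6 .6275,-.2533,.135,.029 .6275,-.2533,.165,.026 .6275,-.2533,.209,.026
```

```text
19.3 [ 0.6301 -0.2481  0.1742] [ 1.      0.0038 -0.0004 -0.0017] [-1.1472 -0.0008 -2.5703] [ 0.4522  0.4309 -0.1917  1.4526  0.0802  1.2676 -1.3098] 0.59820612019291
```

View pics/ov6.png

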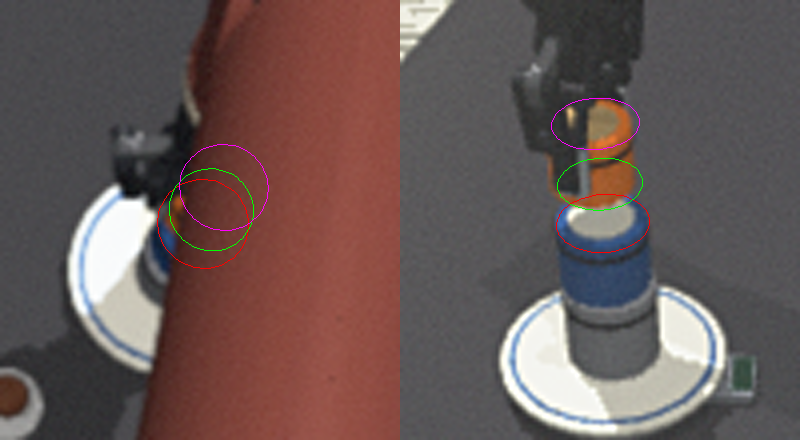

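drive_tool --increments '[{"dx":-0.001,"dy":0.005,"dz":0.005,"wx":-0.2,"wy":0,"wz":0.4,"claw":0.04},{"dx":0,"dy":0,"dz":0.008,"wx":0,"wy":0,"wz":0,"claw":0.04},{"dx":0,"dy":0,"dz":0.005,"wx":0,"wy":0,"wz":0,"claw":0.04},{"dx":0,"dy":0,"dz":0,"wx":0,"wy":0,"wz":0,"claw":0.04}]'

```text
t: 19.8
eef_pos: [0.6302, -0.2544, 0.1577]
ee_rot: [1.0, -0.0, 0.002, 0.001]
force: [-0.1, 0.2, -2.0]
grip_width: 0.596
```

drive_tool --increments '[{"dx":-0.002,"dy":-0.001,"dz":0.002,"wx":0.1,"wy":-0.2,"wz":0,"claw":0.04},{"dx":0,"dy":0,"dz":0.003,"wx":0,"wy":0,"wz":0,"claw":0.04},{"dx":0,"dy":0,"dz":0.003,"wx":0,"wy":0,"wz":0,"claw":0.04},{"dx":0,"dy":0,"dz":0.002,"wx":0,"wy":0,"wz":0,"claw":0.04},{"dx":0,"dy":0,"dz":0,"wx":0,"wy":0,"wz":0,"claw":0.04}]'

```text
t: 20.3
eef_pos: [0.6282, -0.2532, 0.1472]
ee_rot: [1.0, -0.0, -0.0, 0.0]
force: [0.4, 0.4, -2.8]
grip_width: 0.597
```

drive_tool --increments '[{"dx":0,"dy":0,"dz":0.002,"wx":0,"wy":0,"wz":0,"claw":0.04},{"dx":0,"dy":0,"dz":0.001,"wx":0,"wy":0,"wz":0,"claw":0.04},{"dx":0,"dy":0,"dz":0,"wx":0,"wy":0,"wz":0,"claw":0.04}]'

```text
t: 20.6
eef_pos: [0.6284, -0.2532, 0.1443]
ee_rot: [1.0, -0.0, 0.0, 0.0]
force: [-0.8, 0.1, -1.3]
grip_width: 0.595
```

drive_tool --increments '[{"dx":0,"dy":0,"dz":0.001,"wx":0,"wy":0,"wz":0,"claw":0.04},{"dx":0,"dy":0,"dz":0,"wx":0,"wy":0,"wz":0,"claw":0.04}]'

```text
t: 20.8
eef_pos: [0.6285, -0.2532, 0.1437]
ee_rot: [1.0, -0.0, 0.0, 0.0]
force: [-1.9, 0.5, 0.2]
grip_width: 0.598
```

drive_tool --increments '[{"dx":0,"dy":0,"dz":0,"wx":0,"wy":0,"wz":0,"claw":0.056},{"dx":0,"dy":0,"dz":0,"wx":0,"wy":0,"wz":0,"claw":0.07},{"dx":0,"dy":0,"dz":0,"wx":0,"wy":0,"wz":0,"claw":0.0854},{"dx":0,"dy":0,"dz":0,"wx":0,"wy":0,"wz":0,"claw":0.0854}]'

```text
t: 21.2
eef_pos: [0.6293, -0.2534, 0.1447]
ee_rot: [1.0, -0.0, 0.001, 0.001]
force: [0.4, -0.9, -0.1]
grip_width: 1.001
```

drive_tool --increments '[{"dx":0,"dy":0,"dz":-0.01,"wx":0,"wy":0,"wz":0,"claw":0.0854},{"dx":0,"dy":0,"dz":-0.025,"wx":0,"wy":0,"wz":0,"claw":0.0854},{"dx":0,"dy":0,"dz":-0.035,"wx":0,"wy":0,"wz":0,"claw":0.0854},{"dx":0,"dy":-0.01,"dz":-0.025,"wx":0,"wy":0,"wz":0,"claw":0.0854},{"dx":0,"dy":-0.03,"dz":-0.005,"wx":0,"wy":0,"wz":0,"claw":0.0854}]'

```text
t: 21.7
eef_pos: [0.6274, -0.2177, 0.2493]
ee_rot: [1.0, -0.004, 0.0, 0.001]
force: [1.3, 0.8, -0.0]
grip_width: 1.001
```

drive_tool --increments '[{"dx":0,"dy":-0.04,"dz":0,"wx":0,"wy":0,"wz":0,"claw":0.0854},{"dx":0,"dy":-0.045,"dz":0,"wx":0,"wy":0,"wz":0,"claw":0.0854},{"dx":0,"dy":-0.045,"dz":0.01,"wx":0,"wy":0,"wz":0,"claw":0.0854},{"dx":0,"dy":-0.045,"dz":0.01,"wx":0,"wy":0,"wz":0,"claw":0.0854},{"dx":0,"dy":-0.045,"dz":0.01,"wx":0,"wy":0,"wz":0,"claw":0.0854}]'

```text
t: 22.2
eef_pos: [0.6318, 0.0045, 0.2273]
ee_rot: [1.0, -0.008, 0.007, 0.003]
force: [1.6, -0.2, -0.2]
grip_width: 0.997
```

drive_tool --increments '[{"dx":0,"dy":-0.045,"dz":0.01,"wx":0,"wy":0,"wz":0,"claw":0.0854},{"dx":0,"dy":-0.045,"dz":0.01,"wx":0,"wy":0,"wz":0,"claw":0.0854},{"dx":0,"dy":-0.045,"dz":0.01,"wx":0,"wy":0,"wz":0,"claw":0.0854},{"dx":0,"dy":-0.04,"dz":0.01,"wx":0,"wy":0,"wz":0,"claw":0.0854},{"dx":0,"dy":-0.025,"dz":0,"wx":0,"wy":0,"wz":0,"claw":0.0854}]'

```text
t: 22.7
eef_pos: [0.6344, 0.2161, 0.1889]
ee_rot: [1.0, -0.007, 0.009, 0.002]
force: [0.1, 0.7, 0.2]
grip_width: 1.003
```

```bash
python3 ov.py 7 .6275,-.2533,.1338,.029 .6275,-.2533,.1777,.026
```

```text
22.7 [0.6344 0.2161 0.1889] [ 0.9999 -0.0067  0.0087  0.0024] [0.136  0.6618 0.1792] [-0.113   0.4164 -0.3864  1.4624  0.1725  1.2811 -2.101 ] 1.00273297132198
```

View pics/ov7.png

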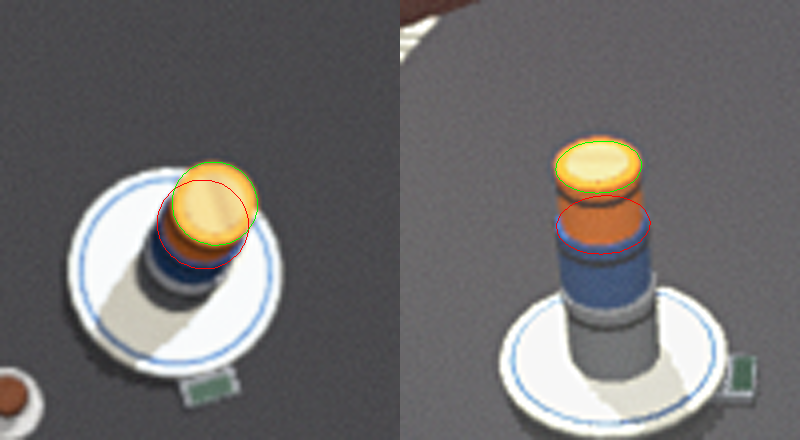

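drive_tool --increments '[{"dx":0,"dy":-0.025,"dz":0.01,"wx":0.3,"wy":-0.9,"wz":-0.6,"claw":0.0854},{"dx":0,"dy":-0.015,"dz":0.02,"wx":0,"wy":0,"wz":0,"claw":0.0854},{"dx":0,"dy":0,"dz":0.02,"wx":0,"wy":0,"wz":0,"claw":0.0854},{"dx":0,"dy":0,"dz":0,"wx":0,"wy":0,"wz":0,"claw":0.0854}]'

```text
t: 23.2
eef_pos: [0.6366, 0.2582, 0.1397]
ee_rot: [1.0, -0.0, 0.003, -0.001]
force: [-0.1, -0.5, -0.2]
grip_width: 1.001
```

drive_tool --increments '[{"dx":-0.002,"dy":-0.006,"dz":0.01,"wx":-0.1,"wy":-0.3,"wz":0,"claw":0.0854},{"dx":0,"dy":0,"dz":0.02,"wx":0,"wy":0,"wz":0,"claw":0.0854},{"dx":0,"dy":0,"dz":0.015,"wx":0,"wy":0,"wz":0,"claw":0.0854},{"dx":0,"dy":0,"dz":0,"wx":0,"wy":0,"wz":0,"claw":0.0854}]'

```text
t: 23.6
eef_pos: [0.6358, 0.2627, 0.0939]
ee_rot: [1.0, -0.002, 0.001, 0.001]
force: [-0.1, -0.4, -0.1]
grip_width: 1.003
```

drive_tool --increments '[{"dx":-0.001,"dy":-0.001,"dz":0.015,"wx":0.1,"wy":-0.1,"wz":-0.2,"claw":0.0854},{"dx":0,"dy":0,"dz":0.02,"wx":0,"wy":0,"wz":0,"claw":0.0854},{"dx":0,"dy":0,"dz":0.02,"wx":0,"wy":0,"wz":0,"claw":0.0854},{"dx":0,"dy":0,"dz":0.012,"wx":0,"wy":0,"wz":0,"claw":0.0854},{"dx":0,"dy":0,"dz":0,"wx":0,"wy":0,"wz":0,"claw":0.0854}]'

```text
t: 24.1
eef_pos: [0.6364, 0.2637, 0.0252]
ee_rot: [1.0, -0.001, 0.002, -0.001]
force: [0.2, -0.1, -0.2]
grip_width: 1.001
```

drive_tool --increments '[{"dx":-0.002,"dy":0,"dz":0.008,"wx":0,"wy":-0.2,"wz":0,"claw":0.0854},{"dx":0,"dy":0,"dz":0,"wx":0,"wy":0,"wz":0,"claw":0.0854}]'

```text
t: 24.3
eef_pos: [0.6348, 0.264, 0.0175]
ee_rot: [1.0, -0.001, 0.001, -0.001]
force: [-1.3, -1.0, 0.3]
grip_width: 0.996
```

drive_tool --increments '[{"dx":0,"dy":0,"dz":0,"wx":0,"wy":0,"wz":0,"claw":0.05},{"dx":0,"dy":0,"dz":0,"wx":0,"wy":0,"wz":0,"claw":0.05},{"dx":0,"dy":0,"dz":0,"wx":0,"wy":0,"wz":0,"claw":0.05},{"dx":0,"dy":0,"dz":0,"wx":0,"wy":0,"wz":0,"claw":0.05}]'

```text
t: 24.7
eef_pos: [0.6361, 0.2646, 0.02]
ee_rot: [1.0, -0.001, 0.002, -0.002]
force: [-0.6, -0.7, -0.3]
grip_width: 0.722
```

drive_tool --increments '[{"dx":0,"dy":0,"dz":-0.01,"wx":0,"wy":0,"wz":0,"claw":0.05},{"dx":0,"dy":0,"dz":-0.02,"wx":0,"wy":0,"wz":0,"claw":0.05},{"dx":0,"dy":0,"dz":-0.03,"wx":0,"wy":0,"wz":0,"claw":0.05},{"dx":0,"dy":0,"dz":0,"wx":0,"wy":0,"wz":0,"claw":0.05},{"dx":0,"dy":0,"dz":0,"wx":0,"wy":0,"wz":0,"claw":0.05}]'

```text
t: 25.2
eef_pos: [0.6354, 0.2642, 0.0838]
ee_rot: [1.0, -0.001, 0.002, -0.002]
force: [0.6, -0.3, -2.9]
grip_width: 0.713
```

drive_tool --increments '[{"dx":0,"dy":0,"dz":0,"wx":0,"wy":0,"wz":0,"claw":0.05}]'

```text
t: 25.3
eef_pos: [0.6355, 0.2643, 0.0842]
ee_rot: [1.0, -0.001, 0.002, -0.002]
force: [-0.5, 0.7, -0.9]
grip_width: 0.719
```

drive_tool --increments '[{"dx":0,"dy":0,"dz":0,"wx":0,"wy":0,"wz":0,"claw":0.05}]'

```text
t: 25.4
eef_pos: [0.6352, 0.2641, 0.0837]
ee_rot: [1.0, -0.001, 0.002, -0.002]
force: [0.2, 0.0, -1.2]
grip_width: 0.715
```

drive_tool --increments '[{"dx":-0.02,"dy":0.002,"dz":0,"wx":0,"wy":0,"wz":0,"claw":0.05},{"dx":-0.035,"dy":0.004,"dz":0,"wx":0,"wy":0,"wz":0,"claw":0.05},{"dx":-0.035,"dy":0.004,"dz":0,"wx":0,"wy":0,"wz":0,"claw":0.05},{"dx":-0.035,"dy":0.004,"dz":0,"wx":0,"wy":0,"wz":0,"claw":0.05},{"dx":-0.02,"dy":0.003,"dz":0,"wx":0,"wy":0,"wz":0,"claw":0.05}]'

```text
t: 25.9
eef_pos: [0.4855, 0.2454, 0.0784]
ee_rot: [1.0, -0.002, -0.001, -0.001]
force: [0.4, 0.8, -1.0]
grip_width: 0.713
```

drive_tool --increments '[{"dx":0,"dy":0,"dz":0,"wx":0,"wy":0,"wz":0,"claw":0.05},{"dx":0,"dy":0,"dz":0,"wx":0,"wy":0,"wz":0,"claw":0.05}]'

```text
t: 26.1
eef_pos: [0.4824, 0.2447, 0.0776]
ee_rot: [1.0, -0.001, -0.002, 0.0]
force: [-0.1, 0.5, -0.2]
grip_width: 0.718
```

drive_tool --increments '[{"dx":-0.016,"dy":0,"dz":0.005,"wx":0,"wy":0.2,"wz":0,"claw":0.05},{"dx":0,"dy":0,"dz":0.01,"wx":0,"wy":0,"wz":0,"claw":0.05},{"dx":0,"dy":0,"dz":0.01,"wx":0,"wy":0,"wz":0,"claw":0.05},{"dx":0,"dy":0,"dz":0.005,"wx":0,"wy":0,"wz":0,"claw":0.05},{"dx":0,"dy":0,"dz":0,"wx":0,"wy":0,"wz":0,"claw":0.05}]'

```text
t: 26.6
eef_pos: [0.4699, 0.2447, 0.0449]
ee_rot: [1.0, -0.003, 0.0, -0.0]
force: [0.6, -0.0, -0.7]
grip_width: 0.716
```

```bash
python3 ov.py 8 .4625,.2447,.006,.046 .4625,.2447,.087,.031 .4625,.2447,.027,.031
```

```text
26.6 [0.4699 0.2447 0.0449] [ 1.     -0.0025  0.0003 -0.0003] [ 0.579  -0.0049 -0.6982] [-0.1721  0.3084 -0.4464  1.9377  0.1641  0.9299 -2.2743] 0.716491008336094Traceback (most recent call last):
  File "ov.py", line 16, in <module>
    cv2.imwrite(f'pics/ov{k}.png',np.hstack(W))
                                  ~~~~~~~~~^^^
    return _nx.concatenate(arrs, 1, dtype=dtype, casting=casting)
           ~~~~~~~~~~~~~~~^^^^^^^^^^^^^^^^^^^^^^^^^^^^^^^^^^^^^^^
ValueError: all the input array dimensions except for the concatenation axis must match exactly, but along dimension 0, the array at index 0 has size 440 and the array at index 1 has size 380
```

drive_tool --increments '[{"dx":-0.006,"dy":0,"dz":0.003,"wx":0,"wy":0,"wz":-0.3,"claw":0.05},{"dx":0,"dy":0,"dz":0.005,"wx":0,"wy":0,"wz":0,"claw":0.05},{"dx":0,"dy":0,"dz":0.005,"wx":0,"wy":0,"wz":0,"claw":0.05},{"dx":0,"dy":0,"dz":0.002,"wx":0,"wy":0,"wz":0,"claw":0.05},{"dx":0,"dy":0,"dz":0,"wx":0,"wy":0,"wz":0,"claw":0.05}]'

```text
t: 27.2
eef_pos: [0.4643, 0.2453, 0.0301]
ee_rot: [1.0, 0.0, 0.001, -0.001]
force: [0.2, -1.1, -2.5]
grip_width: 0.716
```

```bash
sed -i 's/x0,y0=c\[0\]-50,c\[1\]-55/x0,y0=max(0,min(540,c[0]-50)),max(0,min(290,c[1]-55))/' ov.py; python3 ov.py 9 .4625,.2447,.006,.046 .4625,.2447,.071,.031 .4625,.2447,.011,.031
```

```text
27.2 [0.4643 0.2453 0.0301] [ 1.      0.0003  0.0013 -0.0008] [ 0.2362 -1.1086 -2.5106] [-0.1787  0.3198 -0.446   1.9606  0.1751  0.8951 -2.2847] 0.7159475261991267
```

View pics/ov9.png

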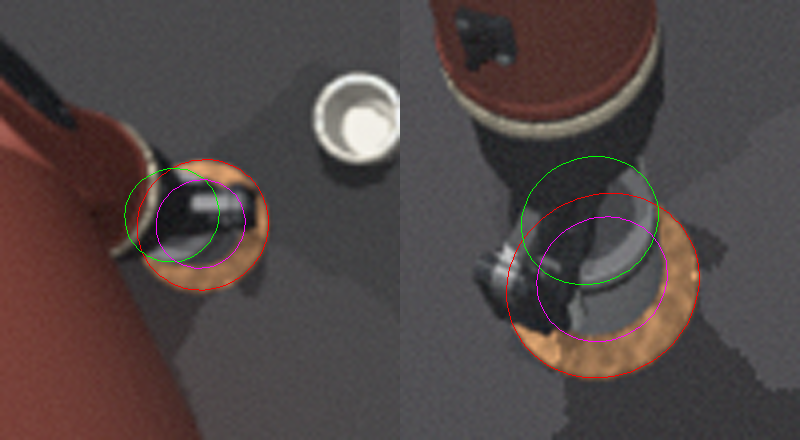

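drive_tool --increments '[{"dx":0,"dy":0,"dz":0.002,"wx":0,"wy":0,"wz":0,"claw":0.05},{"dx":0,"dy":0,"dz":0.001,"wx":0,"wy":0,"wz":0,"claw":0.05},{"dx":0,"dy":0,"dz":0,"wx":0,"wy":0,"wz":0,"claw":0.05}]'

```text
t: 27.6
eef_pos: [0.4649, 0.2455, 0.0276]
ee_rot: [1.0, 0.0, 0.002, -0.001]
force: [-0.3, 0.3, -0.9]
grip_width: 0.717
```

drive_tool --increments '[{"dx":0,"dy":0,"dz":0.001,"wx":0,"wy":0,"wz":0,"claw":0.05},{"dx":0,"dy":0,"dz":0,"wx":0,"wy":0,"wz":0,"claw":0.05}]'

```text
t: 27.8
eef_pos: [0.4649, 0.2456, 0.0266]
ee_rot: [1.0, 0.0, 0.002, -0.001]
force: [0.5, -0.2, -1.3]
grip_width: 0.722
```

drive_tool --increments '[{"dx":-0.001,"dy":0,"dz":0.001,"wx":0,"wy":0,"wz":0,"claw":0.05},{"dx":0,"dy":0,"dz":0,"wx":0,"wy":0,"wz":0,"claw":0.05}]'

```text
t: 28.0
eef_pos: [0.4639, 0.2456, 0.0255]
ee_rot: [1.0, 0.0, 0.002, -0.001]
force: [0.4, -0.2, -1.6]
grip_width: 0.713
```

drive_tool --increments '[{"dx":0,"dy":0,"dz":0.001,"wx":0,"wy":0,"wz":0,"claw":0.05},{"dx":0,"dy":0,"dz":0,"wx":0,"wy":0,"wz":0,"claw":0.05}]'

```text
t: 28.2
eef_pos: [0.4641, 0.2457, 0.0249]
ee_rot: [1.0, 0.0, 0.002, -0.001]
force: [0.4, 0.1, -0.7]
grip_width: 0.714
```

drive_tool --increments '[{"dx":0,"dy":0,"dz":0.001,"wx":0,"wy":0,"wz":0,"claw":0.05},{"dx":0,"dy":0,"dz":0,"wx":0,"wy":0,"wz":0,"claw":0.05}]'

```text
t: 28.4
eef_pos: [0.4644, 0.2458, 0.025]
ee_rot: [1.0, 0.0, 0.003, -0.001]
force: [-0.4, 0.0, -1.4]
grip_width: 0.718
```

drive_tool --increments '[{"dx":0,"dy":0,"dz":0.002,"wx":0,"wy":-0.2,"wz":0,"claw":0.05},{"dx":0,"dy":0,"dz":0,"wx":0,"wy":0,"wz":0,"claw":0.05}]'

```text
t: 28.6
eef_pos: [0.4648, 0.2461, 0.0252]
ee_rot: [1.0, 0.0, 0.001, -0.001]
force: [-0.1, 0.7, -1.1]
grip_width: 0.717
```

drive_tool --increments '[{"dx":0,"dy":0,"dz":0.003,"wx":0,"wy":0,"wz":0,"claw":0.05}]'

```text
t: 28.7
eef_pos: [0.4652, 0.2463, 0.0246]
ee_rot: [1.0, 0.0, 0.002, -0.0]
force: [-21.0, -13.4, 63.1]
grip_width: 0.714
```

```bash
python3 - <<'E'
from h import *
for i in range(2):
    im=eyes.grab_frame('side'); s=robot.state(); print(s['t'],s['eef_pos'],s['force'],s['torque'],s['tau'])
cv2.imwrite('pics/s10.png',cv2.resize(im[290:400,200:340,::-1],None,fx=5,fy=5,interpolation=cv2.INTER_CUBIC))
E
```

```text
28.75 [0.4652 0.2463 0.0247] [-12.1485  -8.5208  34.6918] [-1.411   2.4864  0.0414] [ -0.3648 -39.109   -2.9982 -28.0286   0.6614  -5.0509  -0.0068]
28.8 [0.4652 0.2462 0.0247] [-13.8762  -7.2513  36.218 ] [-1.4402  2.6746  0.0196] [ -0.5878 -38.4318  -3.0426 -28.0417   0.8025  -5.0546  -0.0595]
```

View pics/s10.png

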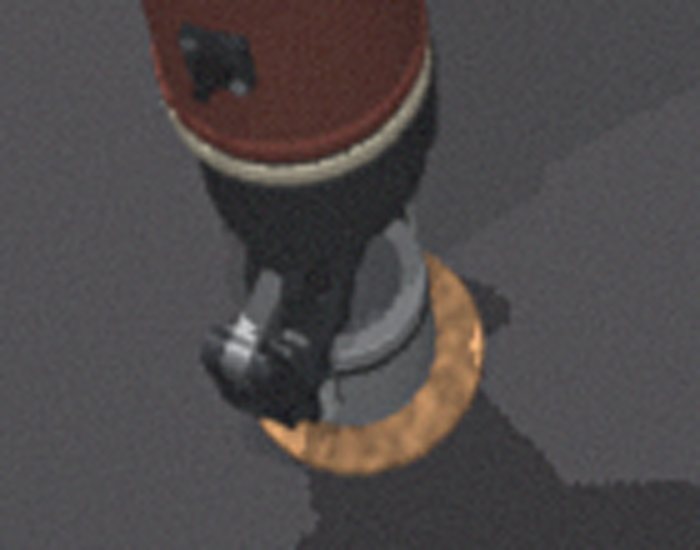

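drive_tool --increments '[{"dx":0,"dy":0,"dz":0,"wx":0,"wy":0,"wz":0,"claw":0.05},{"dx":0,"dy":0,"dz":0,"wx":0,"wy":0,"wz":0,"claw":0.05}]'

```text
t: 29.0
eef_pos: [0.4656, 0.2465, 0.0254]
ee_rot: [1.0, 0.0, 0.002, -0.0]
force: [-0.0, -0.0, -2.1]
grip_width: 0.722
```

drive_tool --increments '[{"dx":0,"dy":0,"dz":0,"wx":0,"wy":0,"wz":0,"claw":0.066},{"dx":0,"dy":0,"dz":0,"wx":0,"wy":0,"wz":0,"claw":0.078},{"dx":0,"dy":0,"dz":0,"wx":0,"wy":0,"wz":0,"claw":0.0854},{"dx":0,"dy":0,"dz":0,"wx":0,"wy":0,"wz":0,"claw":0.0854}]'

```text
t: 29.4
eef_pos: [0.4654, 0.2464, 0.0242]
ee_rot: [1.0, 0.0, 0.002, -0.0]
force: [-0.3, 0.6, -0.2]
grip_width: 1.0
```

drive_tool --increments '[{"dx":0,"dy":0,"dz":-0.01,"wx":0,"wy":0,"wz":0,"claw":0.0854},{"dx":0,"dy":0,"dz":-0.03,"wx":0,"wy":0,"wz":0,"claw":0.0854},{"dx":0,"dy":0,"dz":-0.04,"wx":0,"wy":0,"wz":0,"claw":0.0854},{"dx":0,"dy":0,"dz":-0.04,"wx":0,"wy":0,"wz":0,"claw":0.0854},{"dx":0,"dy":0,"dz":-0.03,"wx":0,"wy":0,"wz":0,"claw":0.0854}]'

```text
t: 29.9
eef_pos: [0.4617, 0.245, 0.1769]
ee_rot: [1.0, 0.001, -0.003, 0.001]
force: [0.7, 0.6, -0.5]
grip_width: 0.999
```

drive_tool --increments '[{"dx":0.02,"dy":0.03,"dz":-0.02,"wx":0,"wy":0,"wz":0,"claw":0.0854},{"dx":0.03,"dy":0.04,"dz":0,"wx":0,"wy":0,"wz":0,"claw":0.0854},{"dx":0.03,"dy":0.04,"dz":0,"wx":0,"wy":0,"wz":0,"claw":0.0854},{"dx":0.03,"dy":0.04,"dz":0,"wx":0,"wy":0,"wz":0,"claw":0.0854},{"dx":0.02,"dy":0.03,"dz":0,"wx":0,"wy":0,"wz":0,"claw":0.0854}]'

```text
t: 30.4
eef_pos: [0.5963, 0.0694, 0.2101]
ee_rot: [1.0, 0.008, 0.005, -0.002]
force: [0.7, 0.5, 0.1]
grip_width: 1.003
```

```bash
python3 ov.py 11 .4625,.2447,.006,.046 .4625,.2447,.066,.031
```

```text
30.4 [0.5963 0.0694 0.2101] [ 1.      0.0081  0.0049 -0.0021] [0.6861 0.4779 0.1126] [ 0.0781  0.2575 -0.3181  1.6154  0.0814  1.2715 -1.8079] 1.0034067618410538
```

View pics/ov11.png

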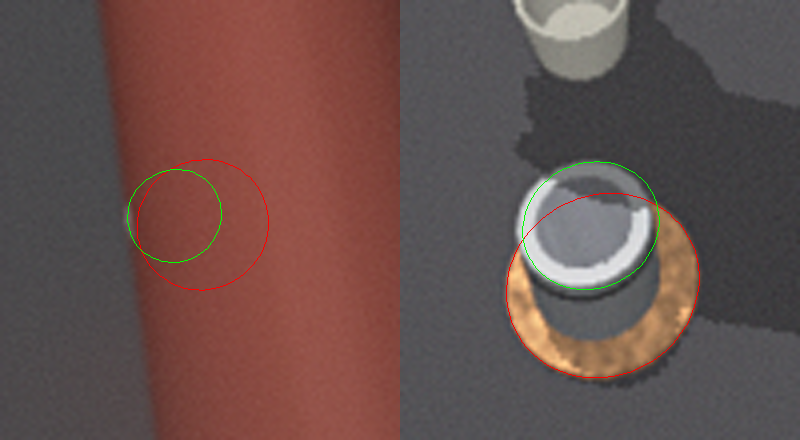

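View pics/side11.png

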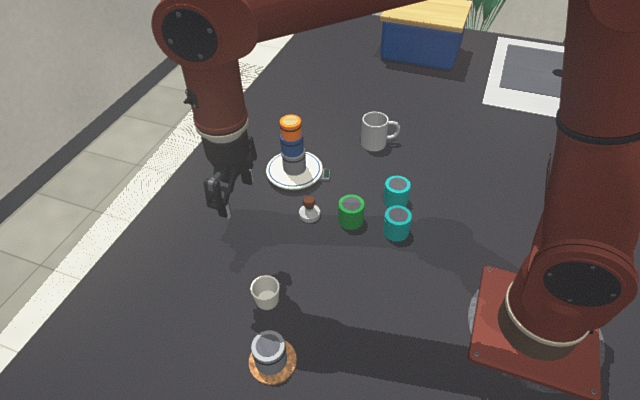

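drive_tool --increments '[{"dx":0,"dy":0,"dz":0,"wx":0,"wy":0,"wz":0,"claw":0.0854},{"dx":0,"dy":0,"dz":0,"wx":0,"wy":0,"wz":0,"claw":0.0854}]'

```text
t: 30.7
eef_pos: [0.5969, 0.0661, 0.2102]
ee_rot: [1.0, 0.005, 0.005, -0.002]
force: [0.4, 1.3, 0.1]
grip_width: 0.996
```

```bash
python3 look.py 12 .6275,-.2533,.1777,.026 .4625,.2447,.066,.031 .53,.1255,.05,.03; python3 -c "
from rig import robot
print(robot.job_done())"
```

```text
30.7 [0.5969 0.0661 0.2102] [ 1.      0.0046  0.0047 -0.0018] [0.3927 1.2528 0.1005] [ 0.0813  0.2582 -0.3159  1.6143  0.0816  1.2724 -1.8096] 0.9956447003062016
.6275,-.2533,.1777,.026 top [ 0.6275 -0.2533  0.026 ] 11.6
.6275,-.2533,.1777,.026 side [ 0.6295 -0.2553  0.0264] 10.2
.4625,.2447,.066,.031 top [0.4645 0.248  0.0305] 3.6
.4625,.2447,.066,.031 side [0.4658 0.2454 0.0305] 12.2
.53,.1255,.05,.03 top [0.5628 0.0955 0.0295] 2.5
.53,.1255,.05,.03 side [0.5313 0.1248 0.0305] 11.8
the job is handed in; nothing more can be done
None
```

The job is handed in, with everything released, at about 31 s of the 128 s allowed. The stack on the platter is full silver-grey tin, blue tin, small orange tin, and the empty tin stands on the cork coaster.

- **Which tin was full:** the tin beside the scale pulled about 5 N when lifted, so it was the full one. The other read mostly 0.9–1.2 N (single samples ranged from 0.2 to 2.9 N), so it was the empty one.
- **Stack:** both cameras put the orange tin's lid within about 3 mm of the platter centre. The blue tin and its lid lay within about a pixel of where a centred stack should be.
- **Empty tin:** the side camera puts it about 3 mm from the coaster centre. The top camera was blocked by the arm there, so that is one view only.
- **Bystanders:** the side view shows cup, tamper and mug where they stood at the start. Only the cup was re-measured: it is within 1 mm in the side view, and its top view was blocked.

Two things to note. Setting the empty tin down, I pressed it onto the coaster a little too far: the wrist force peaked near 66 N (limit 120 N), and I relieved it before letting go. The two cameras also disagree by about 2 mm throughout, which matches the stated calibration.

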